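# Make up two spectacle job trays

## Task

Make up the two job trays from the stock on the bench: the blue tray gets the red frame, the amber lens and the cleaner bottle, the yellow tray gets the black frame and the clear lens. In each tray stand the folded frame upright and lengthways in the long compartment, lay the lens flat in the well with the round dark pad, handle up, and stand the bottle in the plain well beside it. Let go of everything, and leave the green lens and the screw jar where they are.

Things in the scene. Friction and masses are not known exactly. Their poses are not given: they have to be found in the camera images.
- tray_blue: Blue fixed job tray, 170 (x) x 190 (y) mm; origin: centre of underside, z up. Floor 3 mm thick; walls 20, dividers 14 mm high. Long compartment: +x half, 77 x 184, centre x 43.5 y 0. Lens well (dark round pad): 84 x 90, centre x -40 y 46.7. Plain well: 84 x 90, centre x -40 y -46.7. -x roughly faces the robot; turned up to 12 deg; stands left or right.
- tray_yellow: Yellow fixed job tray, 170 (x) x 190 (y) mm; origin: centre of underside, z up. Floor 3 mm thick; walls 20, dividers 14 mm high. Long compartment: +x half, 77 x 184, centre x 43.5 y 0. Lens well (dark round pad): 84 x 90, centre x -40 y 46.7. Plain well: 84 x 90, centre x -40 y -46.7. -x roughly faces the robot; turned up to 12 deg; stands left or right.
- frame_red_mid (a point): Red folded spectacle frame standing on rims and temple tips, 135 long (y), 25 deep (x: rims at -x, folded temples at +x), 42 mm high, 35 g. Point: its middle, half-way up (21 above the foot), z up. Pinch across the depth at mid-length, best 12 mm above the point (bridge and temples span 30 to 36 above the foot). Length within 15 deg of world y at the start; either way round will do.
- frame_black_mid (a point): Black folded spectacle frame standing on rims and temple tips, 135 long (y), 25 deep (x: rims at -x, folded temples at +x), 42 mm high, 35 g. Point: its middle, half-way up (21 above the foot), z up. Pinch across the depth at mid-length, best 12 mm above the point (bridge and temples span 30 to 36 above the foot). Length within 15 deg of world y at the start; either way round will do.
- lens_amber_mid (a point): Amber round lens, 60 mm across, 7 thick, lying flat; on its centre an upright orange handle, 22 mm in diameter, from 7 to 44 mm above the underside (foot flared to 34 mm up to 12). 45 g. Point: on the axis, half-way up (22 above the underside), z up. Grip the handle about 32 above the underside.
- lens_clear_mid (a point): Clear (faintly bluish) round lens, 60 mm across, 7 thick, lying flat; on its centre an upright white handle, 22 mm in diameter, from 7 to 44 mm above the underside (foot flared to 34 mm up to 12). 45 g. Point: on the axis, half-way up (22 above the underside), z up. Grip the handle about 32 above the underside.
- lens_green_mid (a point): Green round lens, 60 mm across, 7 thick, lying flat; on its centre an upright green handle, 22 mm in diameter, from 7 to 44 mm above the underside (foot flared to 34 mm up to 12). 45 g. Point: on the axis, half-way up (22 above the underside), z up. Grip the handle about 32 above the underside. In neither kit.
- bottle_mid (a point): Small white lens-cleaner bottle, blue band and cap, upright: 30 mm in diameter up to 52 mm, then cap 22 mm in diameter; 70 mm high, 50 g. Point: on its axis, half-way up (35 mm above the foot), z up.
- jar_mid (a point): Low brown screw jar with a black lid, 42 mm in diameter, 40 mm high. Point: on its axis, 20 mm above its foot. In neither kit.
Mind the look-alikes: they are no part of the job. There is more than one size of the part that bears frame_black_mid; the job needs the smaller.

How it is judged (in metres and radians):
At the end, for the whole second after the job is handed in: Each kit in its tray, released, at rest, upright within 0.12 rad on the floor: frames in the long compartment (26, 25 mm from its centre along tray x, y; 0.4 rad); lenses in the padded well (13.5, 16.5 mm); bottle in the plain well (26, 29 mm); green lens and jar moved under 25 mm (x of frame_red_mid in the frame of tray_blue between 0.0175 and 0.0695 m and y of frame_red_mid in the frame of tray_blue between -0.025 and 0.025 m and z of each of frame_red_mid, lens_amber_mid in the frame of tray_blue below 0.029 m and angle between each of frame_red_mid, frame_black_mid, lens_amber_mid, lens_clear_mid, bottle_mid, lens_green_mid, jar_mid's own z axis and vertical below 0.12 rad and linear speed of each of frame_red, frame_black, lens_amber, lens_clear, bottle below 0.02 m/s and contact force between the fingers and frame_red below 0.1 N and angle between the y axis of tray_blue and the y axis of frame_red_mid, either way round below 0.4 rad and x of frame_black_mid in the frame of tray_yellow between 0.0175 and 0.0695 m and y of frame_black_mid in the frame of tray_yellow between -0.025 and 0.025 m and z of each of frame_black_mid, lens_clear_mid in the frame of tray_yellow below 0.029 m and contact force between the fingers and frame_black below 0.1 N and angle between the y axis of tray_yellow and the y axis of frame_black_mid, either way round below 0.4 rad and x of lens_amber_mid in the frame of tray_blue between -0.0535 and -0.0265 m and y of lens_amber_mid in the frame of tray_blue between 0.0302 and 0.0632 m and contact force between the fingers and lens_amber below 0.1 N and x of lens_clear_mid in the frame of tray_yellow between -0.0535 and -0.0265 m and y of lens_clear_mid in the frame of tray_yellow between 0.0302 and 0.0632 m and contact force between the fingers and lens_clear below 0.1 N and x of bottle_mid in the frame of tray_blue between -0.066 and -0.014 m and y of bottle_mid in the frame of tray_blue between -0.0757 and -0.0177 m and z of bottle_mid in the frame of tray_blue below 0.042 m and contact force between the fingers and bottle below 0.1 N and distance of each of lens_green_mid, jar_mid from where it was at the start of the episode below 0.025 m); the robot touches nothing.
It fails at once if the green lens is moved more than 25 mm or tipped (distance of lens_green_mid from where it was at the start of the episode above 0.025 m or angle between lens_green_mid's own z axis and vertical above 0.5 rad).
It fails at once if the screw jar is moved more than 25 mm or tipped (distance of jar_mid from where it was at the start of the episode above 0.025 m or angle between jar_mid's own z axis and vertical above 0.5 rad).
It also fails if it takes over 128 s, if anything falls off the work surface, if the arm or the gripper's body presses on something with over 40 N, if the wrist force passes 120 N, or if a joint passes its speed limit or range.

## Robot

A 6-joint arm with a two-finger parallel gripper is mounted at the origin on the work surface. World frame = base frame: x ahead of the robot, y to its left, z up, the work surface at z = 0. Lengths are in mm, angles in degrees, forces in N, time in s.
With the tool pointing down it reaches from about 350 to 975 mm from the base axis. Payload 7.1 kg.
Tool frame: the origin (TCP) lies midway between the tips of the shut fingers; the grasp point (between the pads) lies 19 mm behind it; z points along the fingers, y is the direction in which the jaws open and shut (so a half turn about z gives the same grasp; the last joint's range is limited). The gripper opens to 88 mm and grips with 3 to 60 N. Pads are 20 mm wide; open, the fingers measure 115 mm over their backs; the gripper's body (75 mm by 178 mm) begins 61 mm behind the grasp point.
Start: joints at [-69.672, 24.242, 93.386, -0, 62.372, -1.089], TCP at [228.238, -581.818, 197.575] pointing down, gripper open.
Joint ranges: [-172.04, 172.04], [-51.8, 120.97], [4.93, 147.93], [-75.15, 255.16], [6.16, 154.13], [-145.62, 145.62]. Speed limits (degrees/s): [136.94, 136.94, 172.46, 180, 180, 180].

## Interface

Orientations are given as [roll, pitch, yaw] about the fixed x, y, z axes, in that order (R = Rz(yaw) Ry(pitch) Rx(roll)).
In Python, from bench import ctrl gives the robot as it stands. The module is installed in compiled form; this text tells all that it offers.
- The arm moves only by the tool carry_out, never from a script. Its argument "commands" is a list of rows, each a list of 5 numbers: the finger opening in m, from 0 to 0.0878, then the shift along the tool's x, y, z in m, then the turn about the tool's z in rad. In form: [[grip, x, y, z, roll], ...]. A call has 1 to 12 rows; each row is the pose to reach, as a shift and turn from the pose commanded when the call began, along the tool's axes at that moment; what a row does not reach only later rows make up. A row lasts 1/10 s, in which the tool goes at most 50 mm and 8.59 degrees, less where a joint would pass 70% of its speed; a pose out of reach is approached as far as the arm can. A call with a gripper value outside its range is refused whole. The fingers move at their own pace and stop on an object; "force" is the grip in N (left out, the last holds). Time passes only in rows, so rows that repeat a pose let the fingers close. It gives the time, the measured TCP pose, the force and the opening at its end, in the units of the state.
- ctrl.get_state(): the state, without advancing time (a new reading comes with each control period).
- ctrl.snapshot(name): name is "scene" or "side" or "wrist"; returns a dict with "color" (384x512x3 uint8, blue, green, red), "vfov" (degrees; the focal length in pixels is half the picture's height over the tangent of half this angle, whatever the lens; pixels are square), "cx", "cy" (the principal point, pixels), "origin" and "orientation" of the camera in the world. Camera axes: x right, y up, looking along -z (the intrinsics and any distortion apply to the point x, -y, -z); pixel columns grow to the right and rows downward; lengths in mm; the calibration is good to about 2 mm. The wrist camera is an equidistant fisheye: a pixel r from the principal point sees the ray r / f radians off the axis. A picture is of the moment at which its call begins. There is no depth.
- ctrl.job_done(): hands the job in, once; it reports no verdict.
Trained networks look in the newest picture that a camera, given by its name, has taken for a name from the list of things; names that differ only in an ending like _2 or _b are one class to them, and where a whole thing is asked for, a point or a joint stands for the part that bears it (a point fixed in the world has none). Each returns a list of dicts, best first, with "score" (0 to 1); they miss things now and then, are a little off and sometimes report something else, mostly with a low value. They report only what shows in the picture. A call takes as long as a camera call. They do not tell look-alikes from the thing itself.
- ctrl.silhouettes(target, camera): "pixels" (384x512 bool, what is visible of it) and "pixel" ([column, row] in pixels, amid what is visible of it).
- ctrl.tip_of(target, camera): "pixel" ([column, row] in pixels: a listed point, or the origin of a listed thing).
The state is a dict: "time_s": time; "q": joint angles; "qd": joint speeds; "joint_torque": joint torques, N m; "eef_pos": TCP position; "orientation": TCP orientation; "ft_force": force on the tool from outside, world axes, zero at the start; "moment": the same for the moment, N m; "gripper_width": finger opening in mm.
Only numpy, scipy, OpenCV 4.12 (cv2) and the standard library are available. Lean on these libraries where they do the work, as an engineer would, in place of code of your own. Each camera call takes 0.05 s, during which the arm holds its last target.

## Working session

There is one attempt and no reset: what is moved stays moved. The work goes in short steps, Python scripts to look and compute and a tool call to move; the robot and the scene stay as the last step left them, time stands still between calls to the robot, and variables do not carry over. Pictures are saved under pics/ and viewed, and the job is handed in when it is done.

Besides the shell and the picture viewer there is one more tool, called after "Emit:" as name([rows], argument=value, ...), one row to a line, values as JSON. carry_out: Moves the arm, as the interface text tells. Its arguments: {"type":"object","properties":{"commands":{"type":"array","items":{"type":"array","items":{"type":"number"}}},"force":{"type":"number"}},"required":["commands"]}

```bash
ls; mkdir -p pics; python3 - <<'E'
from bench import ctrl
import cv2
s=ctrl.get_state();print({k:s[k] for k in('time_s','eef_pos','orientation','gripper_width')})
for n in("scene","side","wrist"):
    p=ctrl.snapshot(n);cv2.imwrite(f"pics/{n}0.png",p["color"]);print(n,{k:p[k] for k in p if k!="color"})
E
```

```text
pics
{'time_s': 0.0, 'eef_pos': array([ 228.02815729, -581.27465601,  196.81575208]), 'orientation': array([-1.79913369e+02, -4.16855759e-04,  2.14171635e+01]), 'gripper_width': 88.0214450928962}
scene {'vfov': 54.14312130097074, 'cx': 258.6049259142951, 'cy': 193.9605524025353, 'origin': array([1112.19566724, -380.14269641,  775.56717344]), 'orientation': array([46.19115437, -0.96407221, 59.579259  ])}
side {'vfov': 52.77070520088502, 'cx': 259.98753013768004, 'cy': 191.07010868601816, 'origin': array([356.19802174, 710.05148302, 516.83854   ]), 'orientation': array([  58.50373207,   -0.36776237, -170.78602467])}
wrist {'vfov': 65.70646984690485, 'cx': 255.2515081226618, 'cy': 193.05137617063482, 'origin': array([ 300.64814579, -552.73933898,  383.80612024]), 'orientation': array([-16.37675417,   0.09546996, -68.57902728])}
```

View pics/scene0.png

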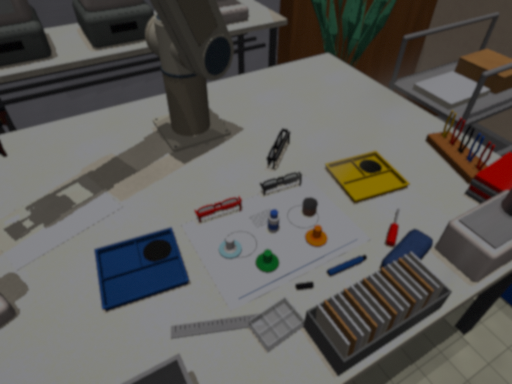

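View pics/side0.png

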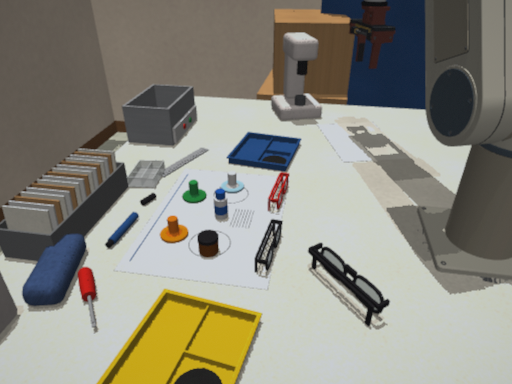

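View pics/wrist0.png

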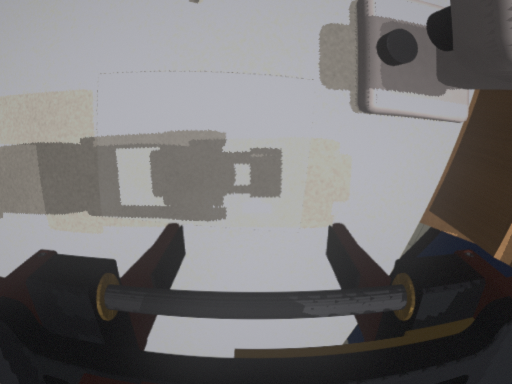

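The scene picture shows:
- The blue tray is at about (142,267) and the yellow tray at (367,176).
- The red frame is at (219,208). There are two black frames, at (282,183) and (280,147).
- The clear lens is at (231,246), amber at (317,235) and green at (267,261).
- The bottle is at (273,219) and the jar at (310,206).

Next I'll measure them.

```bash
cat > h.py <<'E'
import numpy as np,cv2
from bench import ctrl
from scipy.spatial.transform import Rotation as Ro
def cam(p):
    R=Ro.from_euler('xyz',p['orientation'],degrees=True).as_matrix()
    f=192/np.tan(np.radians(p['vfov'])/2); return R,f
def ray(p,px,fish=False):
    R,f=cam(p);u=(px[0]-p['cx'])/f;v=(px[1]-p['cy'])/f
    if fish:
        r=np.hypot(u,v);k=np.sin(r)/max(r,1e-9);d=np.array([u*k,-v*k,-np.cos(r)])
    else: d=np.array([u,-v,-1.])
    d=R@d;return np.array(p['origin']),d/np.linalg.norm(d)
def atz(p,px,z,fish=False):
    o,d=ray(p,px,fish);return o+d*(z-o[2])/d[2]
def proj(p,X,fish=False):
    R,f=cam(p);c=(np.atleast_2d(X)-p['origin'])@R
    u,v,w=c[:,0],-c[:,1],-c[:,2]
    if fish:
        r=np.hypot(u,v);t=np.arctan2(r,w);k=t/np.maximum(r,1e-9);return np.c_[p['cx']+f*u*k,p['cy']+f*v*k]
    return np.c_[p['cx']+f*u/w,p['cy']+f*v/w]
def tri(rays):
    A=0;b=0
    for o,d in rays:
        M=np.eye(3)-np.outer(d,d);A=A+M;b=b+M@o
    X=np.linalg.solve(A,b);return X,[np.linalg.norm((np.eye(3)-np.outer(d,d))@(X-o)) for o,d in rays]
Z=dict(tray_blue=0,tray_yellow=0,frame_red_mid=21,frame_black_mid=21,lens_amber_mid=22,lens_clear_mid=22,lens_green_mid=22,bottle_mid=35,jar_mid=20)
E
python3 - <<'E'
from h import *
P={n:ctrl.snapshot(n) for n in("scene","side")}
for t in Z:
    for n in P:
        for d in ctrl.tip_of(t,n)[:3]:
            if d['score']>.2: print(t,n,np.round(d['pixel']),round(d['score'],2),np.round(atz(P[n],d['pixel'],Z[t])))
import pickle;pickle.dump(P,open('P0.pkl','wb'))
a=P['scene']['color'][120:200,230:330];b=P['side']['color'][200:330,220:400]
cv2.imwrite('pics/c1.png',np.vstack([cv2.resize(a,(720,300*720//375),interpolation=2)[:290],cv2.resize(b,(420,303),interpolation=2)]) if 0 else cv2.resize(b,None,fx=4,fy=4,interpolation=2))
E
```

```text
tray_blue scene [140. 269.] 0.8 [ 507. -348.    0.]
tray_blue side [266. 154.] 0.75 [ 505. -339.    0.]
tray_blue side [267. 249.] 0.4 [438.  99.   0.]
tray_yellow scene [369. 177.] 0.95 [526. 382.   0.]
tray_yellow scene [280. 182.] 0.57 [408. 124.   0.]
tray_yellow side [184. 355.] 0.59 [526. 364.   0.]
frame_red_mid scene [216. 208.] 0.79 [ 430. -103.   21.]
frame_black_mid scene [280. 180.] 0.94 [420. 117.  21.]
frame_black_mid scene [217. 207.] 0.68 [ 428. -100.   21.]
frame_black_mid scene [282. 148.] 0.57 [286. 211.  21.]
frame_black_mid side [342. 280.] 0.88 [290. 187.  21.]
frame_black_mid side [267. 248.] 0.65 [435. 120.  21.]
lens_amber_mid scene [317. 231.] 0.94 [640.  91.  22.]
lens_amber_mid side [172. 226.] 0.97 [644.  85.  22.]
lens_amber_mid side [230. 180.] 0.67 [ 567. -130.   22.]
lens_amber_mid side [186. 359.] 0.47 [513. 384.  22.]
lens_clear_mid scene [228. 245.] 0.63 [ 563. -134.   22.]
lens_clear_mid side [230. 179.] 0.68 [ 568. -133.   22.]
lens_green_mid scene [266. 254.] 0.85 [638. -64.  22.]
lens_green_mid side [196. 189.] 0.72 [639. -69.  22.]
bottle_mid scene [274. 222.] 0.49 [564.   5.  35.]
bottle_mid side [219. 209.] 0.87 [556.  22.  35.]
jar_mid scene [307. 206.] 0.83 [549. 124.  20.]
jar_mid side [211. 244.] 0.78 [548. 125.  20.]
```

View pics/c1.png

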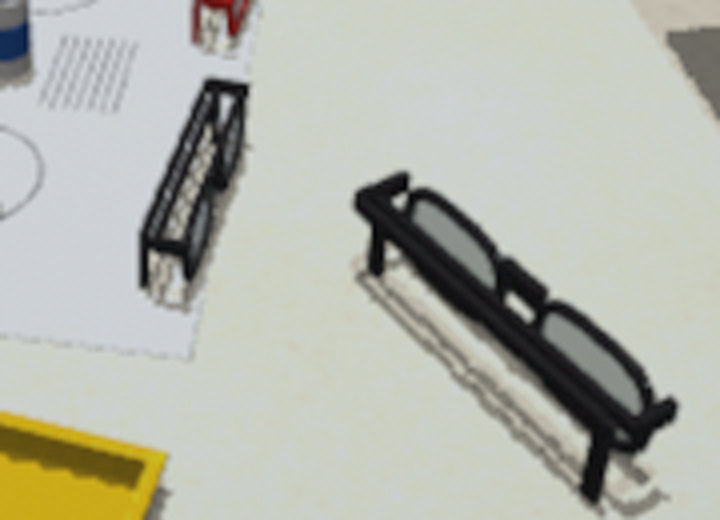

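The crop shows the smaller black frame on the left (side about (268,245), scene (282,183)). The larger look-alike is on the right, askew (side (345,280), scene (280,147)). Next I'll fit outlines for exact poses.

```bash
cat > fit.py <<'E'
from h import *
from scipy.optimize import minimize
def cyl(r,z0,z1):
    a=np.linspace(0,2*np.pi,40);c=np.c_[r*np.cos(a),r*np.sin(a)]
    return np.vstack([np.c_[c,0*a+z0],np.c_[c,0*a+z1]])
def box(x,y,z0,z1): return np.array([[i*x/2,j*y/2,k] for i in(-1,1) for j in(-1,1) for k in(z0,z1)])
lens=np.vstack([cyl(30,0,7),cyl(11,7,44)])
M=dict(tray_blue=box(170,190,0,20),tray_yellow=box(170,190,0,20),frame_red_mid=box(25,135,0,42),frame_black_mid=box(25,135,0,42),
 lens_amber_mid=lens,lens_clear_mid=lens,lens_green_mid=lens,bottle_mid=np.vstack([cyl(15,0,52),cyl(11,52,70)]),jar_mid=cyl(21,0,40))
def hullmask(pts,S=4):
    m=np.zeros((384*2,512*2),np.uint8);h=cv2.convexHull(pts.astype(np.float32))
    cv2.fillConvexPoly(m,np.round(h*2*16+0).astype(np.int32),1,shift=4);return m>0
def fit(t,x0,obs,yaw=True):
    # obs: list of (p, bool mask)
    tg=[(p,hullmask(np.argwhere(m)[:,::-1]+0.0)) for p,m in obs]
    def X(q):
        c,s=np.cos(q[2]/57.3),np.sin(q[2]/57.3);m=M[t]
        return np.c_[q[0]+c*m[:,0]-s*m[:,1],q[1]+s*m[:,0]+c*m[:,1],m[:,2]]
    def cost(q):
        q=q if yaw else [q[0],q[1],0]
        k=0
        for p,T in tg:
            H=hullmask(proj(p,X(q)));k+=1-(H&T).sum()/(H|T).sum()
        return k/len(tg)
    best=None
    for y in ([-12,-6,0,6,12] if yaw else [0]):
        s=np.array([x0[0],x0[1],y] if yaw else x0[:2],float)
        r=minimize(cost,s,method='Nelder-Mead',options=dict(initial_simplex=np.vstack([s]+[s+8*e for e in np.eye(len(s))]),xatol=.1,fatol=1e-4))
        if best is None or r.fun<best.fun: best=r
    return best.x,best.fun
E
python3 - <<'E'
from fit import *
import pickle;P=pickle.load(open('P0.pkl','rb'))
G=dict(tray_blue=(507,-345),tray_yellow=(526,375),frame_red_mid=(430,-103),frame_black_mid=(427,118),lens_amber_mid=(642,88),lens_clear_mid=(566,-133),lens_green_mid=(638,-66),bottle_mid=(560,14),jar_mid=(548,125))
out={}
for t,g in G.items():
    obs=[]
    for n in P:
        best=None
        pc=proj(P[n],[[g[0],g[1],Z[t]]])[0]
        for d in ctrl.silhouettes(t,n):
            e=np.hypot(*(np.array(d['pixel'])-pc))
            if e<25 and (best is None or d['score']>best[0]): best=(d['score'],d['pixels'],e)
        if best is None: print(t,n,'none');continue
        m=best[1].astype(np.uint8);k,l,s,_=cv2.connectedComponentsWithStats(m);
        obs.append((n,P[n],m>0,k-1))
    if t=='tray_yellow': obs=[o for o in obs if o[0]=='scene']
    r=[]
    for o in obs:
        r.append((o[0],o[3])+tuple(np.round(v,2) for v in fit(t,g,[(o[1],o[2])],t[:4] in('tray','fram'))))
    if len(obs)>1: r.append(('both',)+tuple(np.round(v,2) for v in fit(t,g,[(o[1],o[2]) for o in obs],t[:4] in('tray','fram'))))
    print(t,r)
E
```

```text
tray_blue [('scene', 1, array([ 505.45, -344.62,   -7.52]), np.float64(0.05)), ('side', 1, array([ 508.92, -342.02,   -7.51]), np.float64(0.04)), ('both', array([ 507.7 , -342.42,   -7.49]), np.float64(0.05))]
tray_yellow [('scene', 1, array([520.26, 371.68,  -8.57]), np.float64(0.04))]
frame_red_mid [('scene', 2, array([434.41, -94.72,   0.86]), np.float64(0.31)), ('side', 1, array([ 438.4 , -110.19,   -2.58]), np.float64(0.3)), ('both', array([ 438.08, -101.12,   -2.7 ]), np.float64(0.31))]
frame_black_mid [('scene', 1, array([429.22, 115.1 ,  -1.57]), np.float64(0.18)), ('side', 1, array([433.44, 104.75,  -4.61]), np.float64(0.19)), ('both', array([432.55, 115.05,  -4.32]), np.float64(0.2))]
lens_amber_mid [('scene', 1, array([640.5 ,  87.41]), np.float64(0.09)), ('side', 1, array([642.65,  85.19]), np.float64(0.12)), ('both', array([641.62,  87.79]), np.float64(0.11))]
lens_clear_mid [('scene', 1, array([ 560.9 , -126.61]), np.float64(0.08)), ('side', 1, array([ 564.51, -127.78]), np.float64(0.16)), ('both', array([ 561.73, -127.21]), np.float64(0.13))]
lens_green_mid [('scene', 1, array([644.34, -66.43]), np.float64(0.11)), ('side', 1, array([645.85, -69.81]), np.float64(0.22)), ('both', array([643.76, -65.37]), np.float64(0.17))]
bottle_mid [('scene', 1, array([556.97,   3.91]), np.float64(0.08)), ('side', 1, array([562.83,  -4.54]), np.float64(0.2)), ('both', array([558.96,   2.62]), np.float64(0.15))]
jar_mid side none
jar_mid [('scene', 1, array([550.17, 131.76]), np.float64(0.18))]
```

```bash
python3 - <<'E'
from fit import *
import pickle;P=pickle.load(open('P0.pkl','rb'))
G=dict(tray_blue=(507,-343,-7.5),tray_yellow=(521,372,-8.5),frame_red_mid=(437,-101,-1),frame_black_mid=(431,115,-3),lens_amber_mid=(641,87,0),lens_clear_mid=(562,-127,0),lens_green_mid=(644,-66,0),bottle_mid=(559,2,0),jar_mid=(549,126,0))
for n,(c0,r0,c1,r1) in dict(scene=(185,150,345,270),side=(150,160,300,272)).items():
    im=cv2.resize(P[n]['color'],None,fx=5,fy=5,interpolation=cv2.INTER_CUBIC)
    for t,q in G.items():
        c,s=np.cos(q[2]/57.3),np.sin(q[2]/57.3);m=M[t]
        X=np.c_[q[0]+c*m[:,0]-s*m[:,1],q[1]+s*m[:,0]+c*m[:,1],m[:,2]]
        u=(proj(P[n],X)+.5)*5
        if 'frame' in t:
            for i in range(8):
                for j in range(i): 
                    if bin(i^j).count('1')==1: cv2.line(im,tuple(u[i].astype(int)),tuple(u[j].astype(int)),(0,255,0),1)
        else: cv2.polylines(im,[cv2.convexHull(u.astype(np.float32)).astype(np.int32)],True,(0,255,0),1)
    cv2.imwrite(f'pics/ov_{n}.png',im[r0*5:r1*5,c0*5:c1*5])
    if n=='scene': cv2.imwrite('pics/ov_tr.png',np.hstack([cv2.resize(im[220*5:310*5,85*5:200*5],(400,313)),cv2.resize(im[145*5:210*5,320*5:415*5],(400,313))]))
E
```

```text
(no output)
```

View pics/ov_scene.png

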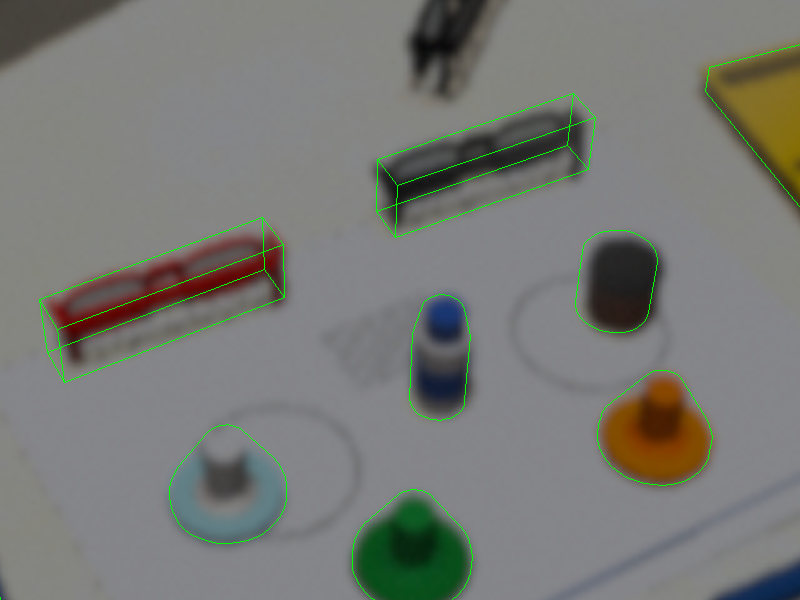

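View pics/ov_side.png

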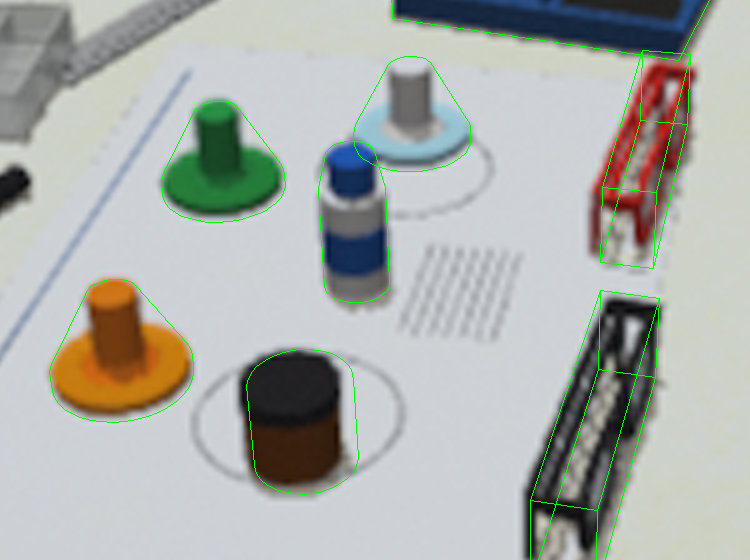

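View pics/ov_tr.png

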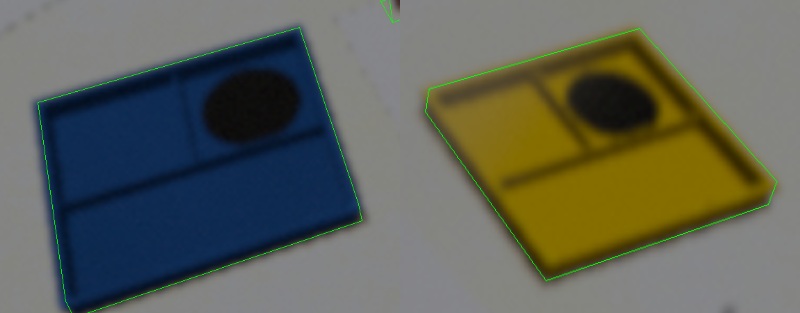

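```bash
cat >> h.py <<'E'
def go(cmd,tgt,yaw):
    """shift in tool axes from current pose (use measured) to world tgt with tool yaw"""
    s=ctrl.get_state();p=s['eef_pos'];y0=s['orientation'][2];c,n=np.cos(np.radians(y0)),np.sin(np.radians(y0))
    d=np.array(tgt)-p;dy=(yaw-y0+180)%360-180
    r=np.array([c*d[0]+n*d[1],n*d[0]-c*d[1],-d[2]])/1000
    print(cmd,'t',round(s['time_s'],2),'at',np.round(p,1),'yaw',round(y0,1),'shift',np.round(r,4),'turn',round(-np.radians(dy),3),'rows>=',int(np.ceil(max(np.linalg.norm(r)/.05,abs(dy)/8.59))),'w',round(s['gripper_width'],1))
E
python3 - <<'E'
from h import *
p=ctrl.snapshot('wrist');s=ctrl.get_state()
for px in[(255,193),(255,100),(255,20),(255,230)]:
    d=atz(p,px,21,True)-s['eef_pos'];y=np.radians(s['orientation'][2]);print(px,np.round([np.cos(y)*d[0]+np.sin(y)*d[1],np.sin(y)*d[0]-np.cos(y)*d[1]]))
print(proj(p,[s['eef_pos']],True),proj(p,[[s['eef_pos'][0],s['eef_pos'][1],30]],True))
go('red hover',[440,-190,200],86)
E
```

```text
(255, 193) [-29.  -1.]
(255, 100) [88. -1.]
(255, 20) [189.  -1.]
(255, 230) [-80.  -1.]
[[255.83488755 225.65377606]] [[255.61881121 172.49115622]]
red hover t 2.1 at [ 228.2 -581.8  197.6] yaw 21.4 shift [ 0.3402 -0.2874 -0.0024] turn -1.127 rows>= 9 w 87.6
```

```bash
python3 - <<'E'
from h import *
go('red hover',[440,-101,200],86)
E
```

```text
red hover t 2.1 at [ 228.2 -581.8  197.6] yaw 21.4 shift [ 0.3727 -0.3703 -0.0024] turn -1.127 rows>= 11 w 87.6
```

Emit:
carry_out([
  [0.0878,0.373,-0.37,-0.002,-1.127],
  [0.0878,0.373,-0.37,-0.002,-1.127],
  [0.0878,0.373,-0.37,-0.002,-1.127],
  [0.0878,0.373,-0.37,-0.002,-1.127],
  [0.0878,0.373,-0.37,-0.002,-1.127],
  [0.0878,0.373,-0.37,-0.002,-1.127],
  [0.0878,0.373,-0.37,-0.002,-1.127],
  [0.0878,0.373,-0.37,-0.002,-1.127],
  [0.0878,0.373,-0.37,-0.002,-1.127],
  [0.0878,0.373,-0.37,-0.002,-1.127],
  [0.0878,0.373,-0.37,-0.002,-1.127],
  [0.0878,0.373,-0.37,-0.002,-1.127],
])

```text
time_s: 3.3
eef_pos: [441.5, -98.7, 199.8]
orientation: [180.0, -0.0, 86.2]
ft_force: [-0.1, -0.5, 0.7]
gripper_width: 87.6
```

```bash
cat > look.py <<'E'
import sys
from fit import *
# look.py name  item x y yaw ...
p=ctrl.snapshot('wrist');s=ctrl.get_state();print(s['time_s'],np.round(s['eef_pos'],1),np.round(s['orientation'],1),round(s['gripper_width'],1))
im=cv2.resize(p['color'],None,fx=1.5,fy=1.5)
a=sys.argv[2:]
for i in range(0,len(a),4):
    q=[float(v) for v in a[i+1:i+4]];c,sn=np.cos(q[2]/57.3),np.sin(q[2]/57.3);m=M[a[i]]
    X=np.c_[q[0]+c*m[:,0]-sn*m[:,1],q[1]+sn*m[:,0]+c*m[:,1],m[:,2]]
    if 'frame' in a[i] or 'tray' in a[i]:
        for z in set(X[:,2]):
            k=[0,2,6,4];Y=X[X[:,2]==z][[0,1,3,2]];u=(proj(p,Y,True)+.5)*1.5
            cv2.polylines(im,[u.astype(np.int32)],True,(0,255,0) if z>30 or z==20 else (255,255,0),1)
    else:
        u=(proj(p,X,True)+.5)*1.5
        cv2.polylines(im,[cv2.convexHull(u.astype(np.float32)).astype(np.int32)],True,(0,255,0),1)
    u=(proj(p,[[q[0],q[1],Z[a[i]]]],True)[0]+.5)*1.5;cv2.circle(im,tuple(u.astype(int)),3,(255,0,255),-1)
cv2.imwrite(f'pics/{sys.argv[1]}.png',im)
import pickle;pickle.dump(p,open(f'{sys.argv[1]}.pkl','wb'))
E
python3 look.py w1 frame_red_mid 443 -101 -5 frame_black_mid 437 115 -6 bottle_mid 560 4 0 lens_clear_mid 562 -127 0 lens_green_mid 644 -66 0
```

```text
3.35 [ 440.8 -100.   199.7] [180.    0.   86.2] 87.9
```

View pics/w1.png

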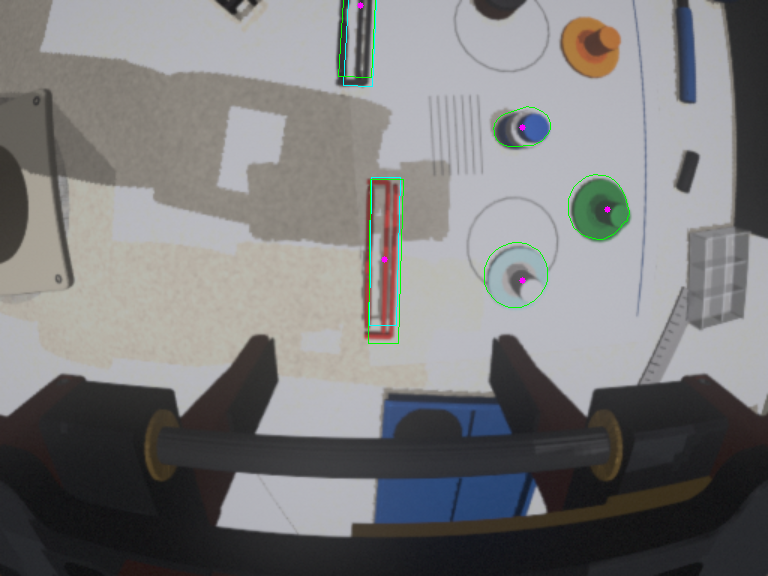

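The wrist picture shows the red frame at (383,258), clear lens (517,275), green lens (600,208) and bottle (522,128). All of them agree with my outlines to 2–3 mm. The red frame is at about (441.5,-100) with yaw -6.

```bash
python3 - <<'E'
from h import *
go('red grasp',[441.5,-100,14],84)
E
```

```text
red grasp t 3.35 at [ 440.8 -100.   199.7] yaw 86.2 shift [0.     0.0007 0.1857] turn 0.038 rows>= 4 w 87.9
```

Emit:
carry_out([
  [0.06,0,0.001,0.05,0.038],
  [0.06,0,0.001,0.1,0.038],
  [0.06,0,0.001,0.14,0.038],
  [0.06,0,0.001,0.165,0.038],
  [0.06,0,0.001,0.186,0.038],
  [0.06,0,0.001,0.186,0.038],
  [0.0,0,0.001,0.186,0.038],
  [0.0,0,0.001,0.186,0.038],
  [0.0,0,0.001,0.186,0.038],
  [0.0,0,0.001,0.186,0.038],
  [0.0,0,0.001,0.186,0.038],
  [0.0,0,0.001,0.186,0.038],
], force=10)

```text
time_s: 4.55
eef_pos: [441.5, -101.2, 13.9]
orientation: [180.0, 0.0, 83.8]
ft_force: [0.1, 0.1, -0.4]
gripper_width: 15.3
```

```bash
python3 - <<'E'
from h import *
# tray blue targets
def tp(t,x,y):
    c,s=np.cos(np.radians(t[2])),np.sin(np.radians(t[2]));return [t[0]+c*x-s*y,t[1]+s*x+c*y]
b=(507.5,-343,-7.5)
print(tp(b,43.5,0),tp(b,-40,46.7),tp(b,-40,-46.7));y=(521,372,-8.5);print(tp(y,43.5,0),tp(y,-40,46.7))
go('lift',[441.5,-100,150],84);go('over',tp(b,43.5,0)+[150],82.5)
E
```

```text
[np.float64(550.6278514697608), np.float64(-348.6778893615722)] [np.float64(473.937778721724), np.float64(-291.478477285041)] [np.float64(461.7466323683712), np.float64(-384.0794273373549)]
[np.float64(564.0221900562434), np.float64(365.57029061586195)] [np.float64(488.34206496527617), np.float64(424.09941726418594)]
lift t 4.55 at [ 441.5 -101.2   13.9] yaw 83.8 shift [ 0.0012 -0.0002 -0.1361] turn -0.003 rows>= 3 w 15.3
over t 4.55 at [ 441.5 -101.2   13.9] yaw 83.8 shift [-0.2343  0.1351 -0.1361] turn 0.023 rows>= 7 w 15.3
```

Emit:
carry_out([
  [0.0,0,0,0,0],
  [0.0,0,0,0,0],
  [0.0,0,0,0,0],
  [0.0,0,0,-0.01,0],
  [0.0,0,0,-0.03,0],
  [0.0,0,0,-0.06,0],
  [0.0,0,0,-0.1,0],
  [0.0,0,0,-0.136,0],
  [0.0,0,0,-0.136,0],
])

```text
time_s: 5.45
eef_pos: [444.4, -102.0, 154.3]
orientation: [179.5, 0.1, 83.8]
ft_force: [-0.0, -0.7, 1.5]
gripper_width: 4.4
```

```bash
python3 look.py w2
```

```text
5.5 [ 443.1 -101.7  152.1] [179.7   0.   83.8] 4.7
```

View pics/w2.png

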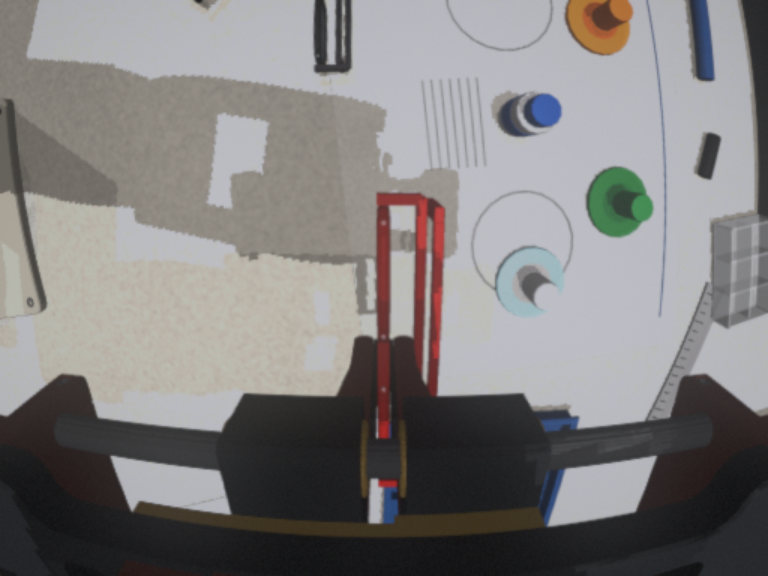

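The wrist view shows only one long bar of the red frame in the fingers (width 4.7, where 25 was expected). I'll look from the other cameras.

```bash
python3 - <<'E'
from h import *
s=ctrl.get_state()['eef_pos'];im=[]
for n in('scene','side'):
    p=ctrl.snapshot(n);u=proj(p,[s])[0].astype(int);print(u)
    x=max(0,min(u[0]-65,512-130));y=max(0,u[1]-60);im.append(cv2.resize(p['color'][y:y+160,x:x+130],(400,492),interpolation=2))
cv2.imwrite('pics/z1.png',np.hstack(im))
E
```

```text
[215 174]
[278 140]
```

View pics/z1.png

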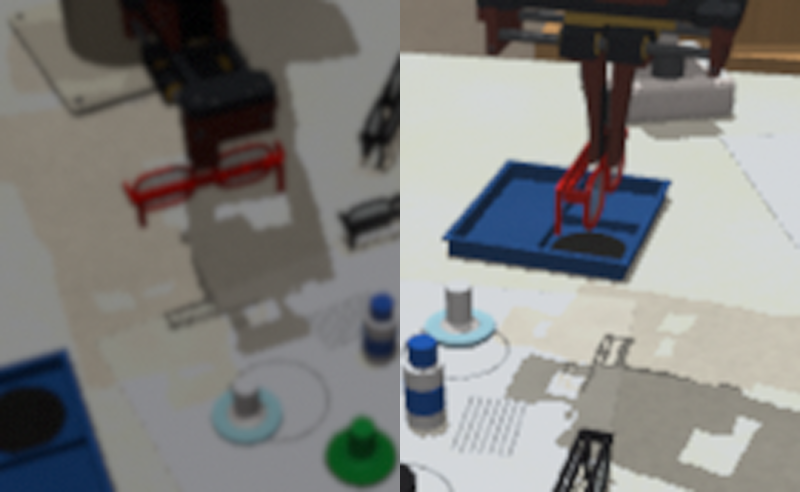

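The frame is held by its bridge, with the temples on the +x side and tipped slightly low. The hold is secure, so I'll carry it over the tray offset by about 11 mm to allow for that, and check there.

```bash
python3 - <<'E'
from h import *
go('over',[539,-347,110],82.5)
E
```

```text
over t 5.6 at [ 440.9 -101.1  149.4] yaw 83.8 shift [-0.2339  0.1241  0.0394] turn 0.023 rows>= 6 w 4.8
```

Emit:
carry_out([
  [0.0,-0.04,0.02,0,0.02],
  [0.0,-0.08,0.042,0,0.02],
  [0.0,-0.12,0.064,0,0.02],
  [0.0,-0.16,0.085,0,0.02],
  [0.0,-0.2,0.106,0,0.02],
  [0.0,-0.234,0.124,0.01,0.023],
  [0.0,-0.234,0.124,0.025,0.023],
  [0.0,-0.234,0.124,0.039,0.023],
  [0.0,-0.234,0.124,0.039,0.023],
  [0.0,-0.234,0.124,0.039,0.023],
])

```text
time_s: 6.6
eef_pos: [538.4, -345.5, 109.4]
orientation: [-179.8, -0.1, 82.6]
ft_force: [0.5, -0.2, -0.5]
gripper_width: 4.5
```

```bash
python3 look.py w3 tray_blue 507.5 -343 -7.5;  python3 - <<'E'
from h import *
s=ctrl.get_state()['eef_pos'];im=[]
for n in('scene','side'):
    p=ctrl.snapshot(n);u=proj(p,[s])[0].astype(int);print(u)
    x=max(0,min(u[0]-40,512-80));y=max(0,u[1]-40);im.append(cv2.resize(p['color'][y:y+98,x:x+80],(400,490),interpolation=2))
cv2.imwrite('pics/z2.png',np.hstack(im))
E
```

```text
6.65 [ 539.1 -346.   110.4] [-179.9   -0.    82.6] 4.8
[135 249]
[255 117]
```

View pics/w3.png

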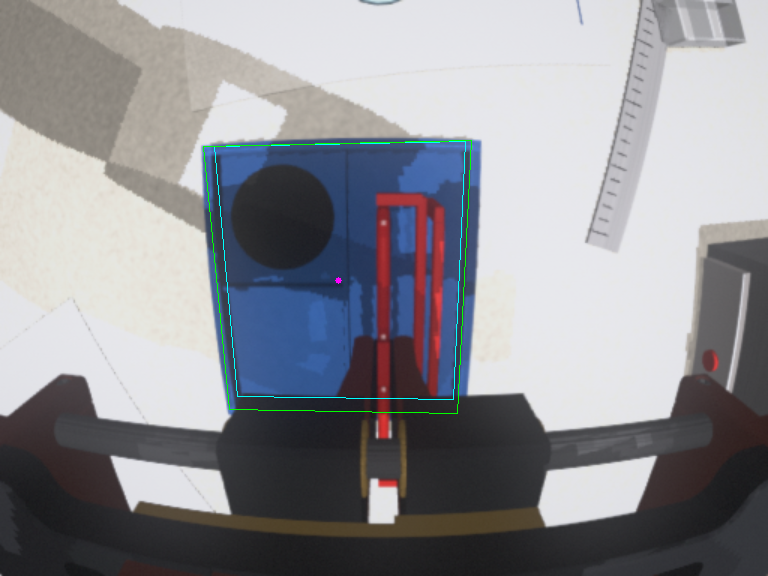

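View pics/z2.png

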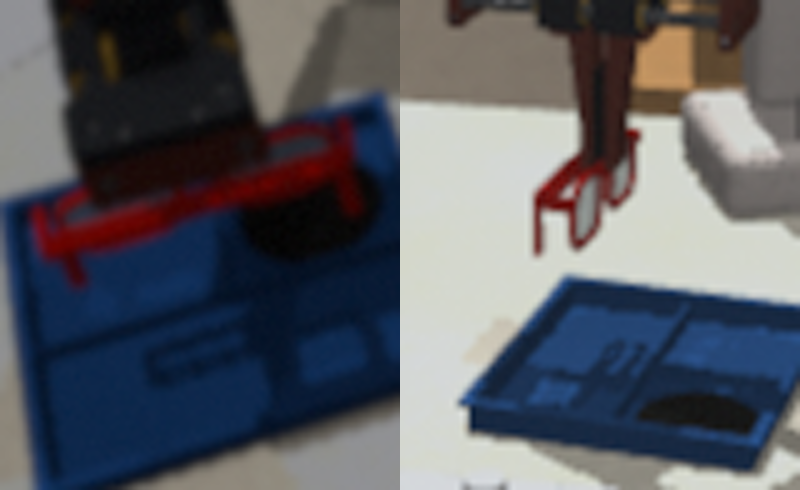

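```bash
python3 - <<'E'
import pickle,cv2,numpy as np
a=pickle.load(open('w1.pkl','rb'))['color'][112:232,230:280];b=pickle.load(open('w3.pkl','rb'))['color'][120:290,225:315]
cv2.imwrite('pics/z3.png',np.hstack([cv2.resize(a,(250,600),interpolation=2),cv2.resize(b,(318,600),interpolation=2)]))
E
```

```text
(no output)
```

View pics/z3.png

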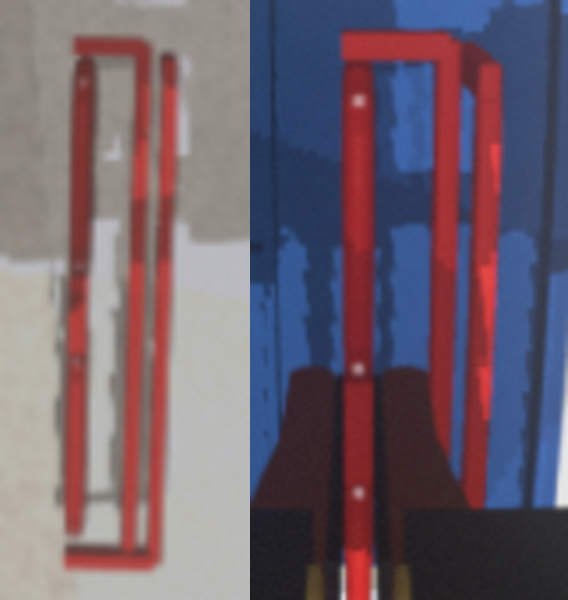

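The frame looks level: the spacing of the bars matches the view before the lift. The +x finger sits between the rims and the temples. Lowering it into the compartment.

Emit:
carry_out([
  [0.0,0,0.003,0.03,0],
  [0.0,0,0.003,0.055,0],
  [0.0,0,0.003,0.07,0],
  [0.0,0,0.003,0.08,0],
  [0.0,0,0.003,0.086,0],
  [0.0,0,0.003,0.09,0],
  [0.0,0,0.003,0.092,0],
  [0.0,0,0.003,0.092,0],
])

```text
time_s: 7.55
eef_pos: [542.7, -347.8, 18.9]
orientation: [180.0, 0.0, 82.5]
ft_force: [0.3, -0.6, -0.3]
gripper_width: 4.8
```

```bash
python3 look.py w4;  python3 - <<'E'
from h import *
s=ctrl.get_state();print(s['ft_force']);s=s['eef_pos'];im=[]
for n in('scene','side'):
    p=ctrl.snapshot(n);u=proj(p,[s])[0].astype(int);print(u)
    x=max(0,min(u[0]-40,512-80));y=max(0,u[1]-49);im.append(cv2.resize(p['color'][y:y+98,x:x+80],(400,490),interpolation=2))
cv2.imwrite('pics/z4.png',np.hstack(im))
E
```

```text
7.6 [ 542.7 -347.9   19.1] [180.    0.   82.5] 4.8
[ 0.22180685 -0.00909134 -0.38303746]
[142 275]
[254 146]
```

View pics/z4.png

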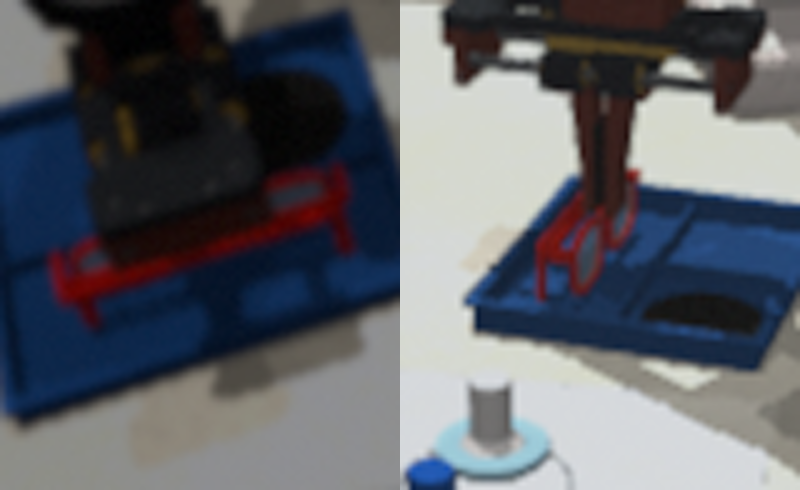

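Emit:
carry_out([
  [0.0,0,0,0.001,0],
  [0.0,0,0,0.0025,0],
  [0.0,0,0,0.0025,0],
  [0.008,0,0,0.0025,0],
  [0.008,0,0,0.0025,0],
  [0.008,0,0,0.0025,0],
  [0.008,0,0,0,0],
  [0.008,0,0,-0.005,0],
])

```text
time_s: 8.5
eef_pos: [542.2, -347.5, 23.5]
orientation: [-180.0, -0.0, 82.5]
ft_force: [-0.1, 0.4, -0.2]
gripper_width: 8.0
```

```bash
python3 look.py w5;  python3 - <<'E'
from h import *
s=ctrl.get_state();print(s['ft_force']);s=s['eef_pos'];im=[]
for n in('scene','side'):
    p=ctrl.snapshot(n);u=proj(p,[s])[0].astype(int);print(u)
    x=max(0,min(u[0]-40,512-80));y=max(0,u[1]-49);im.append(cv2.resize(p['color'][y:y+98,x:x+80],(400,490),interpolation=2))
cv2.imwrite('pics/z5.png',np.hstack(im))
E
```

```text
8.55 [ 542.8 -347.9   24.7] [180.    0.   82.5] 7.9
[0.70521537 0.19579865 0.34704987]
[142 273]
[254 144]
```

View pics/z5.png

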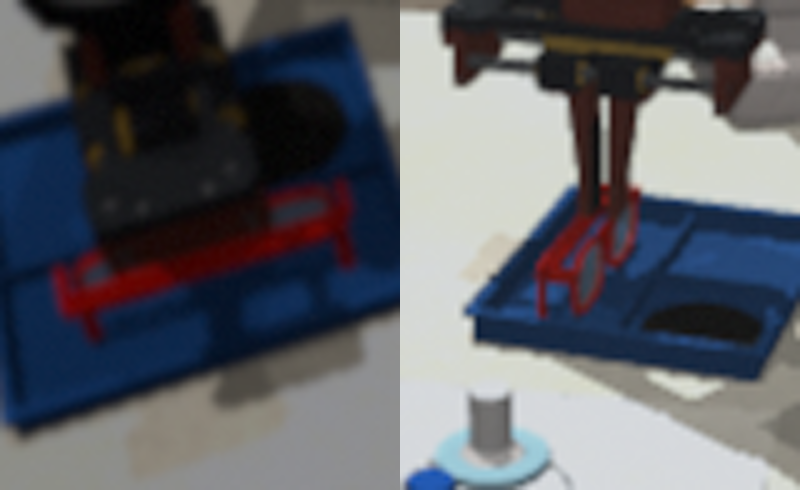

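View pics/w5.png

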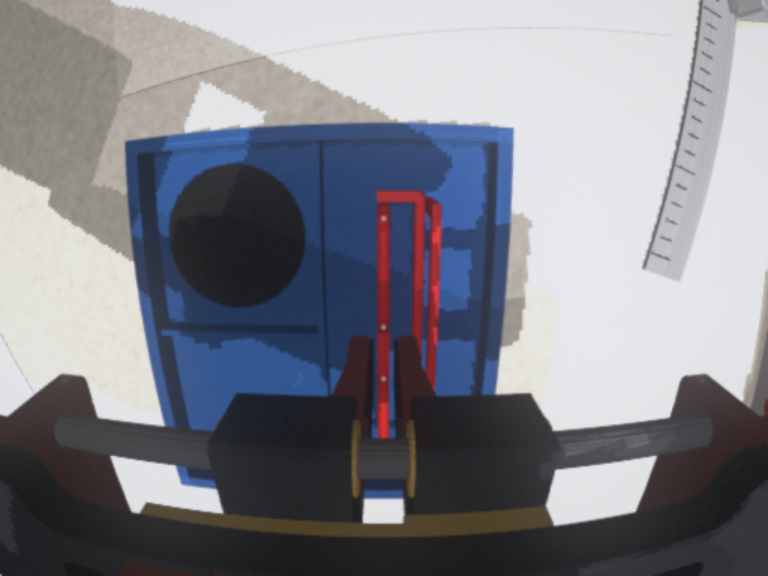

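The frame is released and standing in the long compartment. I'll lift clear and check.

Emit:
carry_out([
  [0.008,0,0,-0.01,0],
  [0.008,0,0,-0.03,0],
  [0.008,0,0,-0.06,0],
  [0.03,0,0,-0.1,0],
  [0.06,0,0,-0.15,0],
  [0.06,0,0,-0.175,0],
  [0.06,0,0,-0.175,0],
])

```text
time_s: 9.35
eef_pos: [544.8, -349.2, 204.3]
orientation: [179.5, 0.2, 82.5]
ft_force: [-1.0, -0.1, -0.2]
gripper_width: 36.3
```

```bash
python3 look.py w6 tray_blue 510 -342.5 -7.5 frame_red_mid 554 -348 -7; python3 - <<'E'
from h import *
go('amber hover',[641,87,150],82.5)
E
```

```text
9.4 [ 543.4 -348.3  201.4] [1.798e+02 1.000e-01 8.250e+01] 40.5
amber hover t 9.4 at [ 543.4 -348.3  201.4] yaw 82.5 shift [0.4444 0.0398 0.0514] turn -0.0 rows>= 9 w 40.5
```

View pics/w6.png

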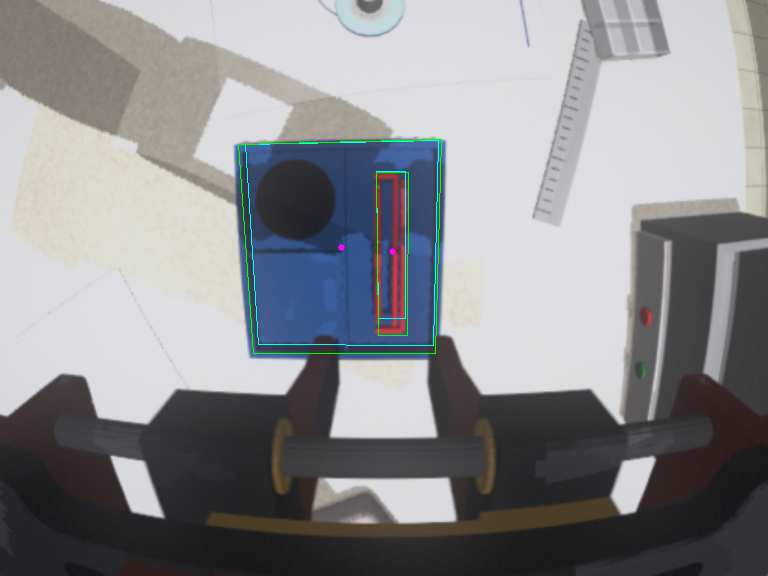

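Red frame stands at (391,253), centred in the long compartment, and the tray outline agrees. Next is the amber lens.

Emit:
carry_out([
  [0.05,0.444,0.04,0.05,0],
  [0.05,0.444,0.04,0.05,0],
  [0.05,0.444,0.04,0.05,0],
  [0.05,0.444,0.04,0.05,0],
  [0.05,0.444,0.04,0.05,0],
  [0.05,0.444,0.04,0.05,0],
  [0.05,0.444,0.04,0.05,0],
  [0.05,0.444,0.04,0.05,0],
  [0.05,0.444,0.04,0.05,0],
  [0.05,0.444,0.04,0.05,0],
  [0.05,0.444,0.04,0.05,0],
])

```text
time_s: 10.5
eef_pos: [638.7, 88.2, 146.6]
orientation: [-179.8, 0.1, 82.6]
ft_force: [0.4, 0.1, -0.1]
gripper_width: 50.0
```

```bash
python3 look.py w7 lens_amber_mid 641.5 87.5 0 jar_mid 553 127 0 bottle_mid 559 4 0 lens_green_mid 644 -66 0; python3 - <<'E'
from h import *
go('amber grasp',[641.5,87.5,13],82.5)
E
```

```text
10.55 [638.8  87.1 147.1] [-1.798e+02  1.000e-01  8.250e+01] 50.3
amber grasp t 10.55 at [638.8  87.1 147.1] yaw 82.5 shift [0.0008 0.0026 0.1341] turn 0.001 rows>= 3 w 50.3
```

View pics/w7.png

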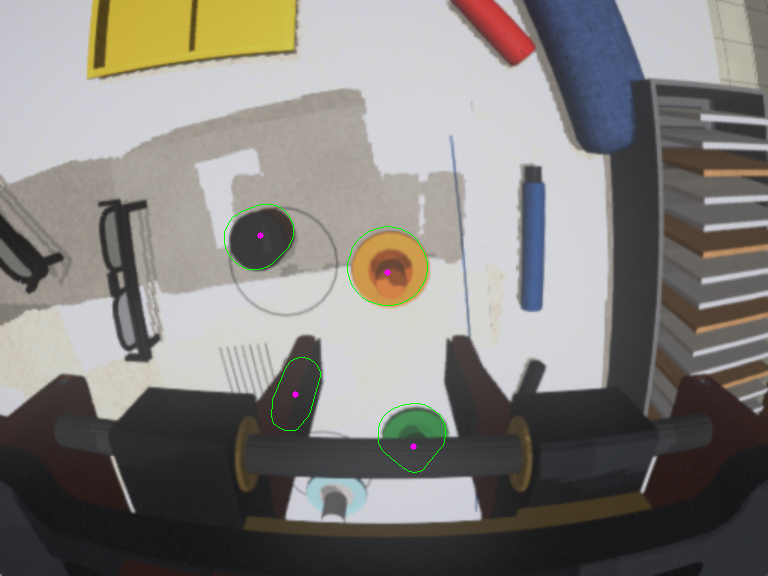

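The amber lens is at (389,267), inside its outline. The black frame (130,280) and the jar (262,237) agree with the earlier fixes. Grasping it.

Emit:
carry_out([
  [0.05,0.0,0.001,0.04,0],
  [0.05,0.0,0.001,0.08,0],
  [0.05,0,0.001,0.115,0],
  [0.05,0,0.001,0.135,0],
  [0.05,0,0.001,0.135,0],
  [0.0,0,0.001,0.135,0],
  [0.0,0,0.001,0.135,0],
  [0.0,0,0.001,0.135,0],
  [0.0,0,0.001,0.135,0],
  [0.0,0,0.001,0.135,0],
  [0.0,0,0.001,0.135,0],
], force=15)

```text
time_s: 11.65
eef_pos: [642.0, 87.2, 14.9]
orientation: [179.9, -0.0, 82.5]
ft_force: [-1.3, -1.0, 6.9]
gripper_width: 21.0
```

```bash
python3 - <<'E'
from h import *
go('to blue pad',[476,-291.5,130],82.5)
E
```

```text
to blue pad t 11.65 at [642.   87.2  14.9] yaw 82.5 shift [-0.3971 -0.1152 -0.1151] turn 0.0 rows>= 9 w 21.0
```

Emit:
carry_out([
  [0,0,0,-0.03,0],
  [0,0,0,-0.07,0],
  [0,0,0,-0.115,0],
  [0,-0.04,-0.012,-0.115,0],
  [0,-0.085,-0.025,-0.115,0],
  [0,-0.13,-0.038,-0.115,0],
  [0,-0.177,-0.051,-0.115,0],
  [0,-0.224,-0.065,-0.115,0],
  [0,-0.27,-0.078,-0.115,0],
  [0,-0.317,-0.092,-0.115,0],
  [0,-0.36,-0.104,-0.115,0],
  [0,-0.397,-0.115,-0.115,0],
])

```text
time_s: 12.85
eef_pos: [474.1, -293.2, 128.9]
orientation: [180.0, 0.0, 82.5]
ft_force: [1.0, -1.6, -1.1]
gripper_width: 20.8
```

Emit:
carry_out([
  [0,0,0,0,0],
  [0,0,0,0,0],
])

```text
time_s: 13.05
eef_pos: [474.8, -291.8, 128.6]
orientation: [180.0, -0.0, 82.4]
ft_force: [-0.1, 0.4, -0.3]
gripper_width: 21.3
```

```bash
python3 look.py w8 tray_blue 509.5 -343 -7.5; python3 - <<'E'
from h import *
go('to blue pad',[476,-291.5,18],82.5)
E
```

```text
13.1 [ 475.1 -291.   128.6] [-180.    -0.    82.5] 20.8
to blue pad t 13.1 at [ 475.1 -291.   128.6] yaw 82.5 shift [-0.0004  0.0009  0.1106] turn -0.001 rows>= 3 w 20.8
```

View pics/w8.png

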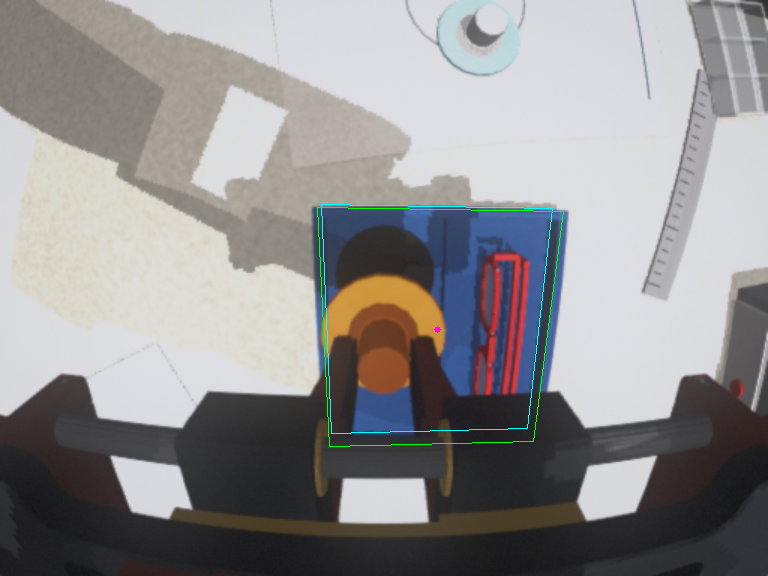

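Lens held level at (384,330) over the pad (384,275), and the tray outline agrees. Lowering and releasing.

Emit:
carry_out([
  [0,0,0.001,0.04,0],
  [0,0,0.001,0.075,0],
  [0,0,0.001,0.098,0],
  [0,0,0.001,0.107,0],
  [0,0,0.001,0.111,0],
  [0,0,0.001,0.112,0],
  [0.0,0,0.001,0.112,0],
  [0.035,0,0.001,0.112,0],
  [0.035,0,0.001,0.112,0],
  [0.035,0,0.001,0.112,0],
  [0.035,0,0.001,0.08,0],
  [0.035,0,0.001,0.04,0],
])

```text
time_s: 14.3
eef_pos: [474.8, -290.7, 87.8]
orientation: [-179.8, -0.1, 82.5]
ft_force: [0.1, 0.3, -0.3]
gripper_width: 34.9
```

Emit:
carry_out([
  [0.05,0,0,-0.03,0],
  [0.05,0,0,-0.06,0],
  [0.05,0,0,-0.08,0],
  [0.05,0,0,-0.08,0],
])

```text
time_s: 14.7
eef_pos: [478.0, -292.7, 171.7]
orientation: [179.7, 0.1, 82.5]
ft_force: [-0.0, 0.1, 0.1]
gripper_width: 50.1
```

```bash
python3 look.py w9 tray_blue 509.5 -343 -7.5 lens_amber_mid 476 -291.5 0; python3 - <<'E'
from h import *
go('bottle hover',[559,4,150],82.5)
E
```

```text
14.75 [ 477.  -292.   169.8] [1.798e+02 1.000e-01 8.250e+01] 49.8
bottle hover t 14.75 at [ 477.  -292.   169.8] yaw 82.5 shift [0.3042 0.0426 0.0198] turn -0.0 rows>= 7 w 49.8
```

View pics/w9.png

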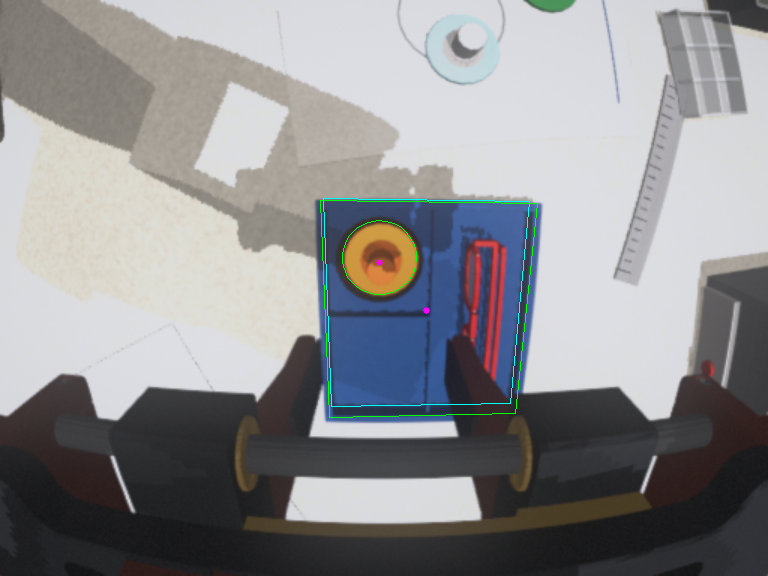

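Amber lens lies centred on the pad at (380,258). Next is the bottle.

Emit:
carry_out([
  [0.06,0.304,0.043,0.02,0],
  [0.06,0.304,0.043,0.02,0],
  [0.06,0.304,0.043,0.02,0],
  [0.06,0.304,0.043,0.02,0],
  [0.06,0.304,0.043,0.02,0],
  [0.06,0.304,0.043,0.02,0],
  [0.06,0.304,0.043,0.02,0],
  [0.06,0.304,0.043,0.02,0],
  [0.06,0.304,0.043,0.02,0],
])

```text
time_s: 15.65
eef_pos: [557.6, 3.5, 147.6]
orientation: [-179.9, 0.0, 82.5]
ft_force: [-0.8, -1.4, 0.1]
gripper_width: 60.2
```

```bash
python3 look.py w10 bottle_mid 559 4 0 lens_green_mid 644 -66 0 jar_mid 553 127 0 frame_black_mid 435 111 -7; python3 - <<'E'
from h import *
go('bottle grasp',[559,4,18],82.5)
E
```

```text
15.7 [557.7   3.  147.9] [-179.9    0.    82.4] 60.0
bottle grasp t 15.7 at [557.7   3.  147.9] yaw 82.4 shift [0.0011 0.0011 0.1299] turn -0.001 rows>= 3 w 60.0
```

View pics/w10.png

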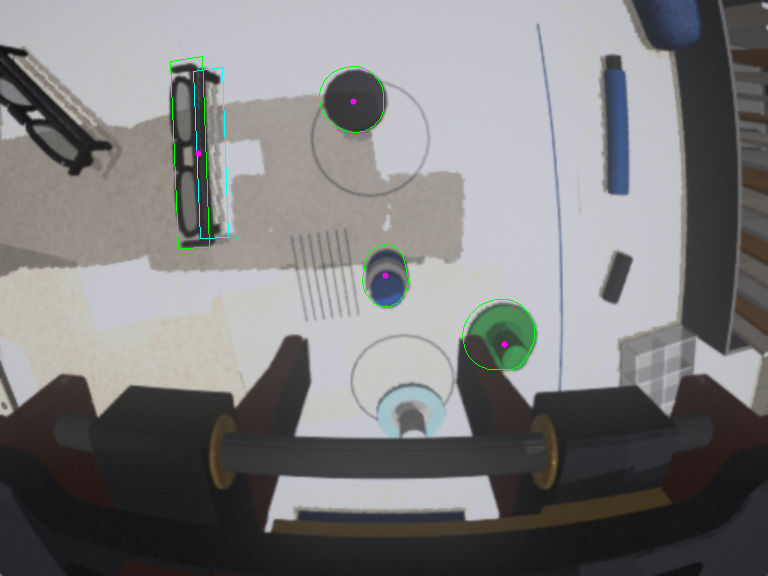

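Bottle at (385,275), jar (353,100) and green lens (501,335) all match their outlines. Grasping the bottle.

Emit:
carry_out([
  [0.06,0.001,0.001,0.04,0],
  [0.06,0.001,0.001,0.08,0],
  [0.06,0.001,0.001,0.11,0],
  [0.06,0.001,0.001,0.13,0],
  [0.06,0.001,0.001,0.13,0],
  [0.0,0.001,0.001,0.13,0],
  [0.0,0.001,0.001,0.13,0],
  [0.0,0.001,0.001,0.13,0],
  [0.0,0.001,0.001,0.13,0],
  [0.0,0.001,0.001,0.13,0],
  [0.0,0.001,0.001,0.13,0],
])

```text
time_s: 16.8
eef_pos: [560.3, 5.1, 19.5]
orientation: [179.9, -0.0, 82.5]
ft_force: [-1.8, -1.4, 6.6]
gripper_width: 29.1
```

```bash
python3 - <<'E'
from h import *
b=(509.5,-343,-7.5);c,s=np.cos(np.radians(b[2])),np.sin(np.radians(b[2]))
t=[b[0]+c*-40-s*-46.7,b[1]+s*-40+c*-46.7];print(t)
go('to well',t+[150],82.5)
E
```

```text
[np.float64(463.7466323683712), np.float64(-384.0794273373549)]
to well t 16.8 at [560.3   5.1  19.5] yaw 82.5 shift [-0.3985 -0.045  -0.1305] turn 0.0 rows>= 9 w 29.1
```

Emit:
carry_out([
  [0,0,0,-0.04,0],
  [0,0,0,-0.085,0],
  [0,0,0,-0.13,0],
  [0,-0.04,-0.005,-0.13,0],
  [0,-0.085,-0.01,-0.13,0],
  [0,-0.13,-0.015,-0.13,0],
  [0,-0.177,-0.02,-0.13,0],
  [0,-0.224,-0.025,-0.13,0],
  [0,-0.27,-0.03,-0.13,0],
  [0,-0.317,-0.036,-0.13,0],
  [0,-0.36,-0.041,-0.13,0],
  [0,-0.398,-0.045,-0.13,0],
])

```text
time_s: 18.0
eef_pos: [462.1, -385.5, 148.7]
orientation: [180.0, 0.0, 82.5]
ft_force: [1.0, -0.4, -0.5]
gripper_width: 29.3
```

Emit:
carry_out([
  [0,0,0,0,0],
  [0,0,0,0,0],
])

```text
time_s: 18.2
eef_pos: [462.5, -383.8, 148.4]
orientation: [-180.0, -0.0, 82.4]
ft_force: [0.3, -0.1, -1.7]
gripper_width: 29.6
```

```bash
python3 look.py w11 tray_blue 509.5 -343 -7.5; python3 - <<'E'
from h import *
go('to well',[464,-384,22.5],82.5)
E
```

```text
18.25 [ 462.7 -382.9  148.3] [-180.    -0.    82.5] 29.4
to well t 18.25 at [ 462.7 -382.9  148.3] yaw 82.5 shift [-0.001   0.0014  0.1258] turn -0.001 rows>= 3 w 29.4
```

View pics/w11.png

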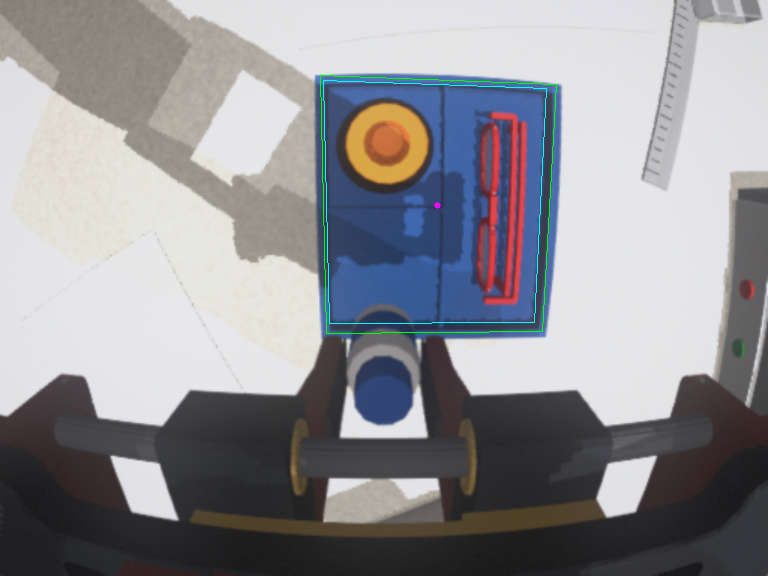

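Bottle is held upright over the plain well at (383,340). The frame and amber lens stand as placed.

Emit:
carry_out([
  [0,-0.001,0.001,0.04,0],
  [0,-0.001,0.001,0.08,0],
  [0,-0.001,0.001,0.108,0],
  [0,-0.001,0.001,0.119,0],
  [0,-0.001,0.001,0.124,0],
  [0,-0.001,0.001,0.1265,0],
  [0.0,-0.001,0.001,0.1265,0],
  [0.045,-0.001,0.001,0.1265,0],
  [0.045,-0.001,0.001,0.1265,0],
  [0.045,-0.001,0.001,0.1265,0],
  [0.045,-0.001,0.001,0.09,0],
  [0.045,-0.001,0.001,0.045,0],
])

```text
time_s: 19.45
eef_pos: [462.5, -383.6, 102.7]
orientation: [-179.8, -0.1, 82.5]
ft_force: [0.2, -0.4, 0.2]
gripper_width: 44.8
```

Emit:
carry_out([
  [0.05,0,0,-0.04,0],
  [0.05,0,0,-0.08,0],
  [0.05,0,0,-0.09,0],
  [0.05,0,0,-0.09,0],
])

```text
time_s: 19.85
eef_pos: [464.8, -385.5, 195.7]
orientation: [179.8, 0.1, 82.5]
ft_force: [0.7, 0.6, -1.3]
gripper_width: 49.8
```

```bash
python3 look.py w12 tray_blue 509.5 -343 -7.5 lens_amber_mid 476 -291.5 0 bottle_mid 464 -384 0; python3 - <<'E'
from h import *
go('black hover',[435,108,200],83)
E
```

```text
19.9 [ 463.8 -384.7  193.7] [180.    0.   82.5] 49.8
black hover t 19.9 at [ 463.8 -384.7  193.7] yaw 82.5 shift [ 0.4847 -0.093  -0.0063] turn -0.009 rows>= 10 w 49.8
```

View pics/w12.png

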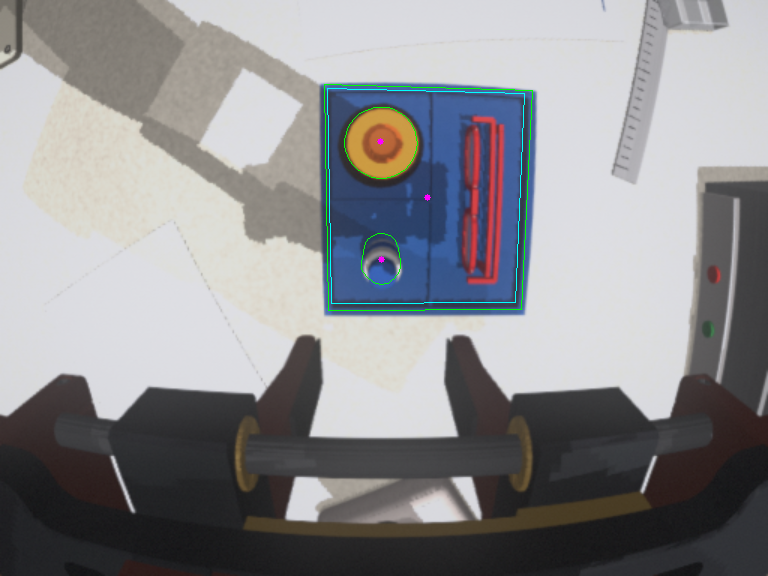

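The blue tray is complete: bottle upright at (381,262). On to the black frame.

Emit:
carry_out([
  [0.0878,0.485,-0.093,-0.006,0],
  [0.0878,0.485,-0.093,-0.006,0],
  [0.0878,0.485,-0.093,-0.006,0],
  [0.0878,0.485,-0.093,-0.006,0],
  [0.0878,0.485,-0.093,-0.006,0],
  [0.0878,0.485,-0.093,-0.006,0],
  [0.0878,0.485,-0.093,-0.006,0],
  [0.0878,0.485,-0.093,-0.006,0],
  [0.0878,0.485,-0.093,-0.006,0],
  [0.0878,0.485,-0.093,-0.006,0],
  [0.0878,0.485,-0.093,-0.006,0],
  [0.0878,0.485,-0.093,-0.006,0],
])

```text
time_s: 21.1
eef_pos: [433.6, 108.8, 197.8]
orientation: [-179.8, 0.1, 82.7]
ft_force: [-0.3, -0.3, 0.4]
gripper_width: 88.1
```

```bash
python3 look.py w13 frame_black_mid 435 108 -7 jar_mid 553 127 0 lens_clear_mid 562 -127 0; python3 - <<'E'
from h import *
go('black grasp',[435,108,15],83)
E
```

```text
21.15 [433.9 107.9 198.1] [-1.798e+02  1.000e-01  8.260e+01] 87.7
black grasp t 21.15 at [433.9 107.9 198.1] yaw 82.6 shift [0.0002 0.0011 0.1831] turn -0.008 rows>= 4 w 87.7
```

View pics/w13.png

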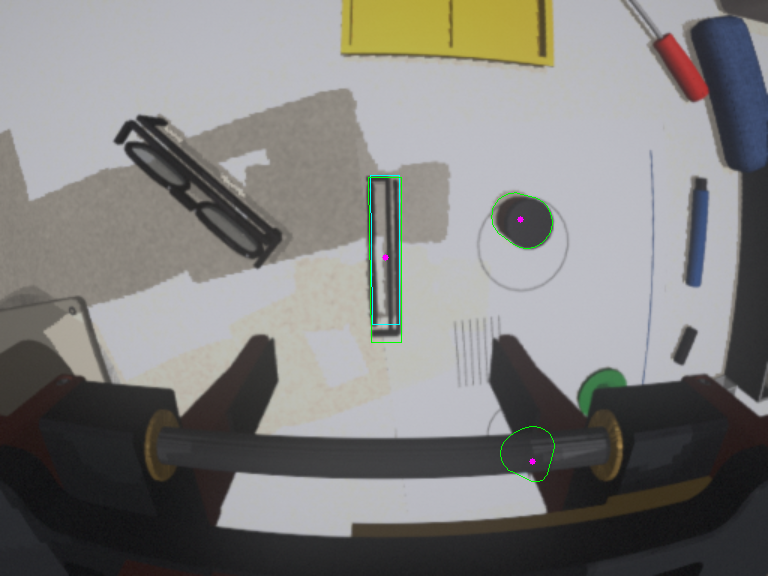

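The black frame at (385,257) fits its outline, and the larger look-alike (200,190) stays out of the way. This time I'll close slowly and with a low force, watching the opening.

Emit:
carry_out([
  [0.06,0.002,0.001,0.05,0],
  [0.06,0.002,0.001,0.1,0],
  [0.06,0.002,0.001,0.14,0],
  [0.06,0.002,0.001,0.165,0],
  [0.06,0.002,0.001,0.183,0],
  [0.05,0.002,0.001,0.183,0],
  [0.04,0.002,0.001,0.183,0],
  [0.035,0.002,0.001,0.183,0],
  [0.032,0.002,0.001,0.183,0],
], force=4)

```text
time_s: 22.05
eef_pos: [437.2, 110.0, 17.6]
orientation: [179.9, -0.0, 82.5]
ft_force: [-0.2, 0.4, 0.1]
gripper_width: 32.9
```

Emit:
carry_out([
  [0.028,0,0,0,0],
  [0.025,0,0,0,0],
  [0.022,0,0,0,0],
  [0.022,0,0,0,0],
])

```text
time_s: 22.45
eef_pos: [435.7, 110.3, 17.0]
orientation: [-180.0, 0.0, 82.5]
ft_force: [-2.4, 0.9, 8.0]
gripper_width: 21.8
```

```bash
python3 look.py w14;python3 - <<'E'
from h import *
s=ctrl.get_state();print(s['ft_force']);s=s['eef_pos'];im=[]
for n in('scene','side'):
    p=ctrl.snapshot(n);u=proj(p,[s])[0].astype(int);print(u)
    x=max(0,min(u[0]-40,512-80));y=max(0,u[1]-49);im.append(cv2.resize(p['color'][y:y+98,x:x+80],(400,490),interpolation=2))
cv2.imwrite('pics/z14.png',np.hstack(im))
E
```

```text
22.5 [435.7 110.3  16.9] [-179.9    0.    82.5] 22.0
[-2.54464918  0.97811873  7.43193722]
[281 184]
[267 246]
```

View pics/w14.png

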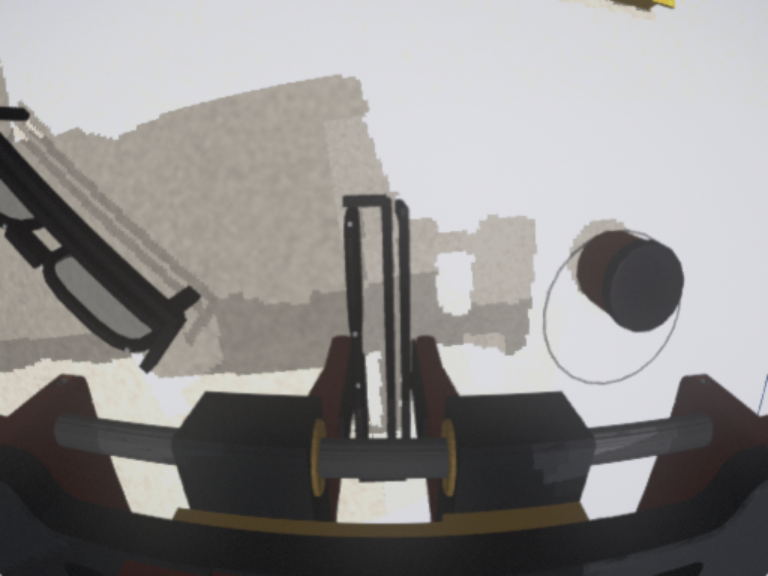

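View pics/z14.png

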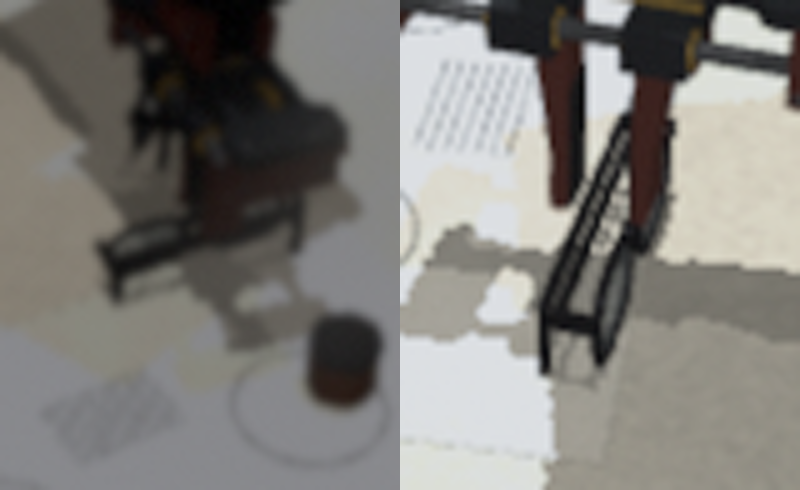

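Emit:
carry_out([
  [0.02,0,0,0,0],
  [0.02,0,0,0,0],
  [0.02,0,0,0,0],
])

```text
time_s: 22.9
eef_pos: [435.5, 110.3, 17.0]
orientation: [-179.9, 0.0, 82.5]
ft_force: [-3.8, 0.7, 9.6]
gripper_width: 19.9
```

```bash
python3 look.py w15;python3 - <<'E'
import pickle,cv2,numpy as np
a=pickle.load(open('w14.pkl','rb'))['color'][120:330,195:315];b=pickle.load(open('w15.pkl','rb'))['color'][120:330,195:315]
cv2.imwrite('pics/z15.png',np.hstack([cv2.resize(a,(343,600),interpolation=2),cv2.resize(b,(343,600),interpolation=2)]))
E
```

```text
22.95 [435.5 110.3  17. ] [-179.9    0.    82.5] 20.4
```

View pics/z15.png

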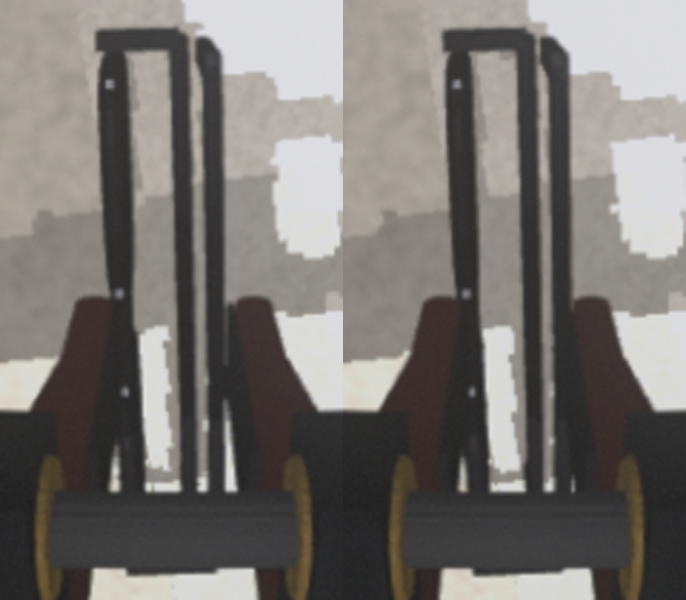

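Emit:
carry_out([
  [0.017,0,0,-0.001,0],
  [0.014,0,0,-0.001,0],
  [0.014,0,0,-0.001,0],
], force=5)

```text
time_s: 23.25
eef_pos: [435.8, 110.3, 18.1]
orientation: [-180.0, 0.0, 82.5]
ft_force: [-2.9, 0.3, 10.1]
gripper_width: 14.0
```

```bash
python3 look.py w16;python3 - <<'E'
from h import *
import pickle
a=pickle.load(open('w16.pkl','rb'))['color'][120:330,195:315]
s=ctrl.get_state();print(s['ft_force'],s['moment']);s=s['eef_pos']
p=ctrl.snapshot('side');u=proj(p,[s])[0].astype(int)
b=p['color'][u[1]-55:u[1]+50,u[0]-30:u[0]+30]
cv2.imwrite('pics/z16.png',np.hstack([cv2.resize(a,(343,600),interpolation=2),cv2.resize(b,(343,600),interpolation=2)]))
E
```

```text
23.3 [435.8 110.3  18.1] [-180.     0.    82.5] 13.9
[-3.32625916 -0.09501997  9.4078578 ] [ 0.05925349  0.62041055 -0.01525476]
```

View pics/z16.png

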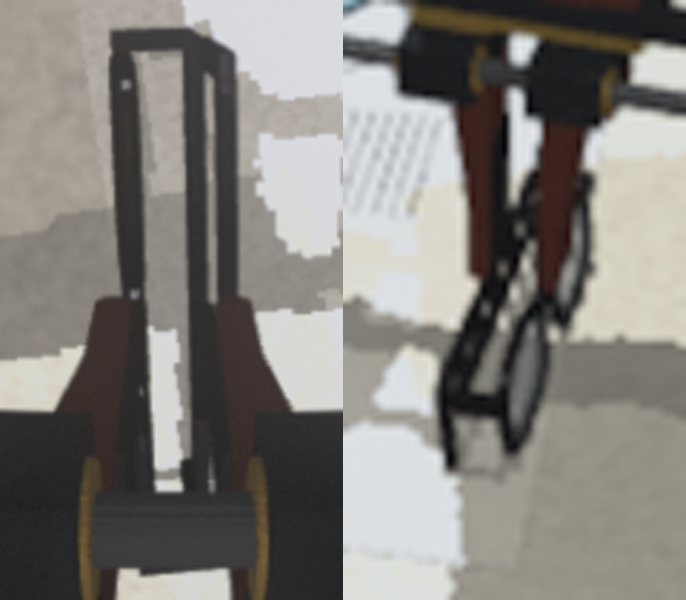

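The frame rolls under the +x fingertip as the fingers close. The fingertips also look about 5 mm higher in the side view than the reading says. I'll open, let it settle and look.

Emit:
carry_out([
  [0.02,0,0,0,0],
  [0.03,0,0,0,0],
  [0.05,0,0,0,0],
  [0.06,0,0,0,0],
  [0.06,0,0,-0.03,0],
  [0.06,0,0,-0.07,0],
  [0.06,0,0,-0.1,0],
  [0.06,0,0,-0.1,0],
])

```text
time_s: 24.15
eef_pos: [439.0, 110.8, 121.0]
orientation: [179.6, -0.1, 82.5]
ft_force: [0.9, -0.4, 0.4]
gripper_width: 60.5
```

```bash
python3 look.py w17 frame_black_mid 435 110 -7;python3 - <<'E'
from h import *
s=ctrl.get_state();print(s['ft_force']);s=s['eef_pos']
p=ctrl.snapshot('side');b=p['color'][205:305,225:325]
cv2.imwrite('pics/z17.png',cv2.resize(b,(500,500),interpolation=2))
E
```

```text
24.2 [437.8 110.5 119.2] [ 1.798e+02 -1.000e-01  8.250e+01] 60.3
[-0.0508356  -1.17731213 -0.08170424]
```

View pics/w17.png

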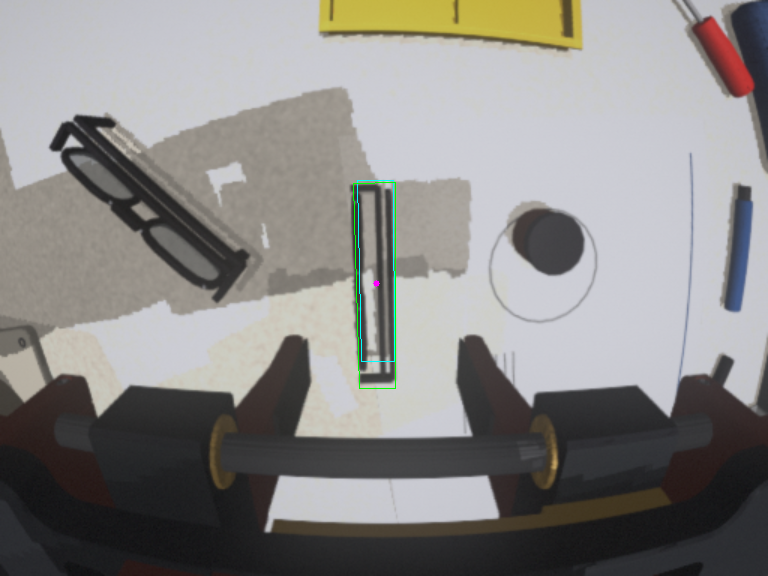

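View pics/z17.png

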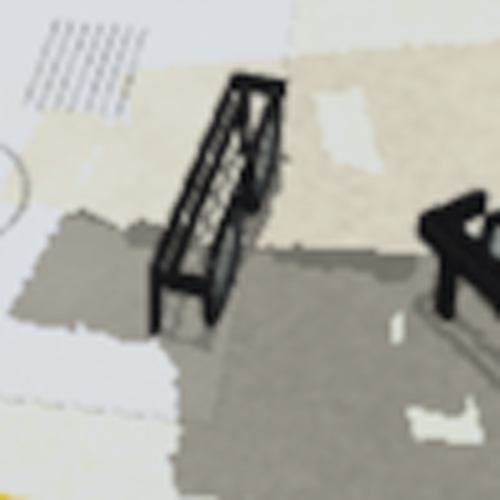

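The frame is back standing upright at about (434,110). Regrasping about 10 mm lower.

Emit:
carry_out([
  [0.06,0,-0.002,0.04,0],
  [0.06,0,-0.002,0.08,0],
  [0.06,0,-0.002,0.1,0],
  [0.06,0,-0.002,0.108,0],
  [0.06,0,-0.002,0.11,0],
  [0.05,0,-0.002,0.11,0],
  [0.04,0,-0.002,0.11,0],
  [0.035,0,-0.002,0.11,0],
  [0.03,0,-0.002,0.11,0],
  [0.027,0,-0.002,0.11,0],
])

```text
time_s: 25.25
eef_pos: [434.7, 110.5, 8.1]
orientation: [179.9, -0.0, 82.5]
ft_force: [0.3, 0.4, 0.4]
gripper_width: 27.8
```

Emit:
carry_out([
  [0.025,0,0,0,0],
  [0.022,0,0,0,0],
  [0.02,0,0,0,0],
  [0.02,0,0,0,0],
])

```text
time_s: 25.65
eef_pos: [434.4, 110.5, 7.8]
orientation: [180.0, -0.0, 82.5]
ft_force: [-0.1, -0.7, 6.2]
gripper_width: 25.4
```

```bash
python3 look.py w18;python3 - <<'E'
from h import *
import pickle
a=pickle.load(open('w18.pkl','rb'))['color'][120:330,195:315]
s=ctrl.get_state();print(s['ft_force'],s['moment']);s=s['eef_pos']
p=ctrl.snapshot('side');u=proj(p,[s])[0].astype(int);print(u)
b=p['color'][u[1]-55:u[1]+50,u[0]-30:u[0]+30]
cv2.imwrite('pics/z18.png',np.hstack([cv2.resize(a,(343,600),interpolation=2),cv2.resize(b,(343,600),interpolation=2)]))
E
```

```text
25.7 [434.4 110.4   7.8] [180.   -0.   82.5] 25.6
[-0.81263864 -0.21615731  5.27721706] [0.02899253 0.12310212 0.08563785]
[267 249]
```

View pics/z18.png

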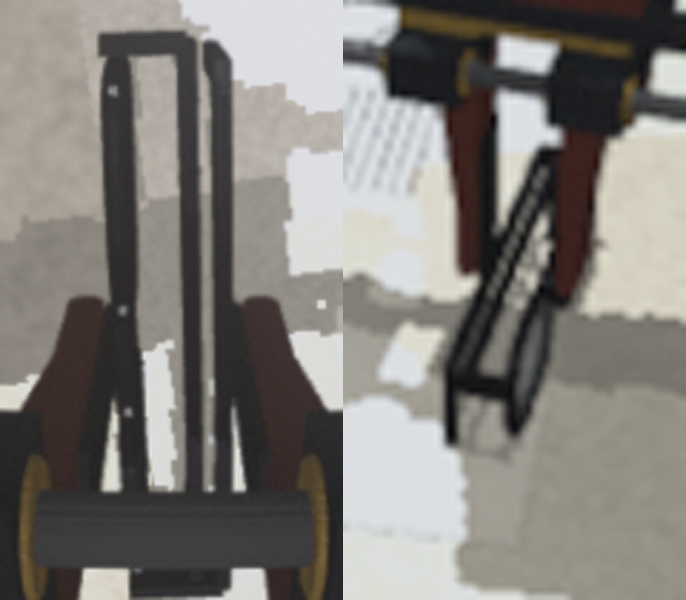

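Now the fingers stop at 25.5 mm, the true depth, with both sides between the pads. Lifting.

Emit:
carry_out([
  [0.015,0,0,0,0],
  [0.015,0,0,-0.01,0],
  [0.015,0,0,-0.03,0],
  [0.015,0,0,-0.07,0],
  [0.015,0,0,-0.11,0],
  [0.015,0,0,-0.14,0],
  [0.015,0,0,-0.14,0],
], force=7)

```text
time_s: 26.45
eef_pos: [437.0, 111.0, 151.7]
orientation: [179.6, -0.2, 82.5]
ft_force: [0.9, 0.4, -0.1]
gripper_width: 24.7
```

```bash
python3 look.py w19 tray_yellow 523 372 -8.5; python3 - <<'E'
from h import *
go('to yel',[565,365.5,150],81.5)
E
```

```text
26.5 [435.7 110.7 149.6] [ 1.797e+02 -1.000e-01  8.250e+01] 24.9
to yel t 26.5 at [435.7 110.7 149.6] yaw 82.5 shift [ 0.2695  0.0949 -0.0004] turn 0.017 rows>= 6 w 24.9
```

View pics/w19.png

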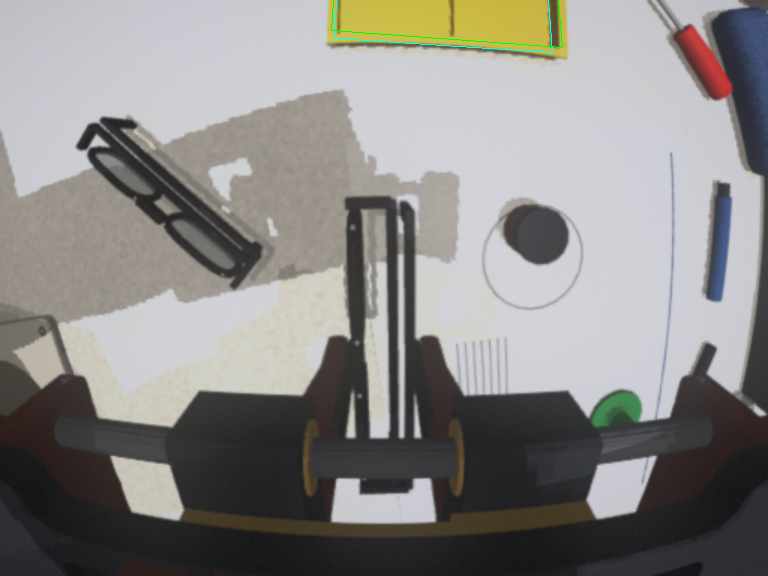

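Frame held level at (385,340). The yellow tray's near edge sits a few mm nearer than my outline, so I'll check again above it.

Emit:
carry_out([
  [0.015,0.04,0.014,0,0.017],
  [0.015,0.08,0.028,0,0.017],
  [0.015,0.12,0.042,0,0.017],
  [0.015,0.165,0.058,0,0.017],
  [0.015,0.21,0.074,0,0.017],
  [0.015,0.245,0.086,0,0.017],
  [0.015,0.27,0.095,0,0.017],
  [0.015,0.27,0.095,0,0.017],
  [0.015,0.27,0.095,0,0.017],
])

```text
time_s: 27.4
eef_pos: [562.4, 365.1, 145.3]
orientation: [-179.8, 0.2, 81.6]
ft_force: [0.5, -0.9, 0.3]
gripper_width: 25.0
```

```bash
python3 look.py w20 tray_yellow 523 368 -8.5; python3 - <<'E'
from h import *
go('to yel',[566,362,12],81.5)
E
```

```text
27.45 [562.4 364.5 145.7] [-1.798e+02  1.000e-01  8.150e+01] 24.9
to yel t 27.45 at [562.4 364.5 145.7] yaw 81.5 shift [-0.0019  0.004   0.1337] turn 0.0 rows>= 3 w 24.9
```

View pics/w20.png

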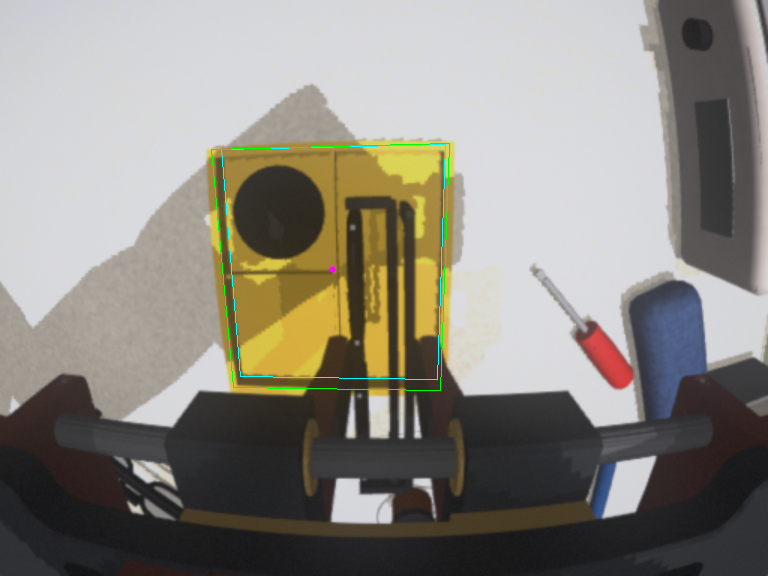

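Emit:
carry_out([
  [0.015,-0.003,0.002,0.04,0],
  [0.015,-0.003,0.002,0.08,0],
  [0.015,-0.003,0.002,0.11,0],
  [0.015,-0.003,0.002,0.122,0],
  [0.015,-0.003,0.002,0.128,0],
  [0.015,-0.003,0.002,0.13,0],
  [0.015,-0.003,0.002,0.13,0],
])

```text
time_s: 28.15
eef_pos: [566.1, 362.7, 18.9]
orientation: [179.9, -0.1, 81.5]
ft_force: [0.4, -0.7, 0.5]
gripper_width: 25.0
```

Another 7.5 mm down, then release in place.

Emit:
carry_out([
  [0.015,0,0,0.004,0],
  [0.015,0,0,0.006,0],
  [0.015,0,0,0.0072,0],
  [0.015,0,0,0.0075,0],
  [0.015,0,0,0.0075,0],
  [0.027,0,0,0.0075,0],
  [0.032,0,0,0.0075,0],
  [0.04,0,0,0.0075,0],
  [0.04,0,0,0.0075,0],
])

```text
time_s: 29.05
eef_pos: [565.3, 362.4, 9.9]
orientation: [-180.0, 0.0, 81.5]
ft_force: [-0.0, 0.7, 0.2]
gripper_width: 39.3
```

Emit:
carry_out([
  [0.04,0,0,-0.03,0],
  [0.04,0,0,-0.07,0],
  [0.04,0,0,-0.12,0],
  [0.05,0,0,-0.17,0],
  [0.05,0,0,-0.18,0],
  [0.05,0,0,-0.18,0],
])

```text
time_s: 29.65
eef_pos: [566.6, 363.2, 192.7]
orientation: [179.8, -0.2, 81.5]
ft_force: [-0.6, -0.1, 0.7]
gripper_width: 50.4
```

```bash
python3 look.py w21 tray_yellow 522.5 367.5 -8.5 frame_black_mid 565.5 361 -8.5; python3 - <<'E'
from h import *
go('clear hover',[562,-127,150],82)
E
```

```text
29.7 [565.3 362.4 190.2] [180.   -0.   81.5] 50.0
clear hover t 29.7 at [565.3 362.4 190.2] yaw 81.5 shift [-0.4845  0.069   0.0402] turn -0.008 rows>= 10 w 50.0
```

View pics/w21.png

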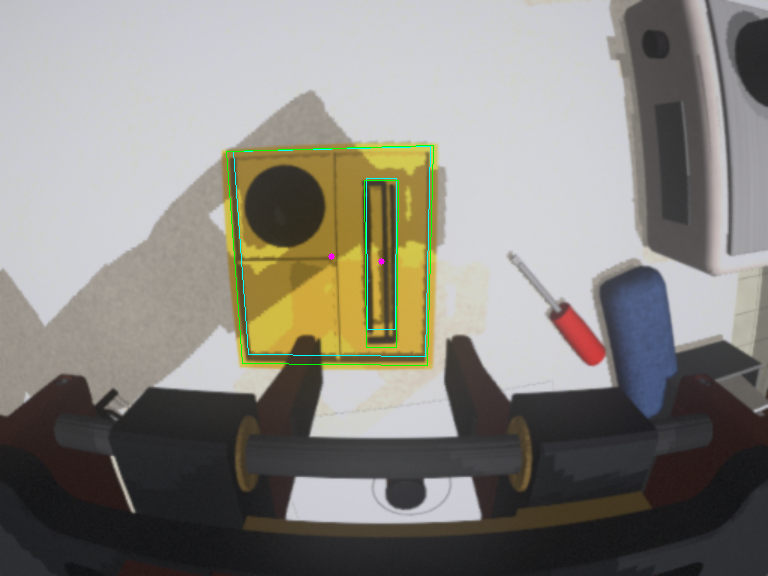

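Black frame stands centred in the yellow tray at (381,262). Next is the clear lens.

Emit:
carry_out([
  [0.05,-0.485,0.069,0.04,0],
  [0.05,-0.485,0.069,0.04,0],
  [0.05,-0.485,0.069,0.04,0],
  [0.05,-0.485,0.069,0.04,0],
  [0.05,-0.485,0.069,0.04,0],
  [0.05,-0.485,0.069,0.04,0],
  [0.05,-0.485,0.069,0.04,0],
  [0.05,-0.485,0.069,0.04,0],
  [0.05,-0.485,0.069,0.04,0],
  [0.05,-0.485,0.069,0.04,0],
  [0.05,-0.485,0.069,0.04,0],
  [0.05,-0.485,0.069,0.04,0],
])

```text
time_s: 30.9
eef_pos: [560.2, -127.8, 147.6]
orientation: [-179.7, -0.0, 81.4]
ft_force: [-0.2, -0.1, -0.5]
gripper_width: 50.3
```

```bash
python3 look.py w22 lens_clear_mid 562 -127 0 lens_green_mid 644 -66 0; python3 - <<'E'
from h import *
go('clear grasp',[562,-127,13],81.5)
E
```

```text
30.95 [ 560.6 -126.9  148.1] [-179.8   -0.    81.5] 50.4
clear grasp t 30.95 at [ 560.6 -126.9  148.1] yaw 81.5 shift [1.000e-04 1.400e-03 1.351e-01] turn -0.0 rows>= 3 w 50.4
```

View pics/w22.png

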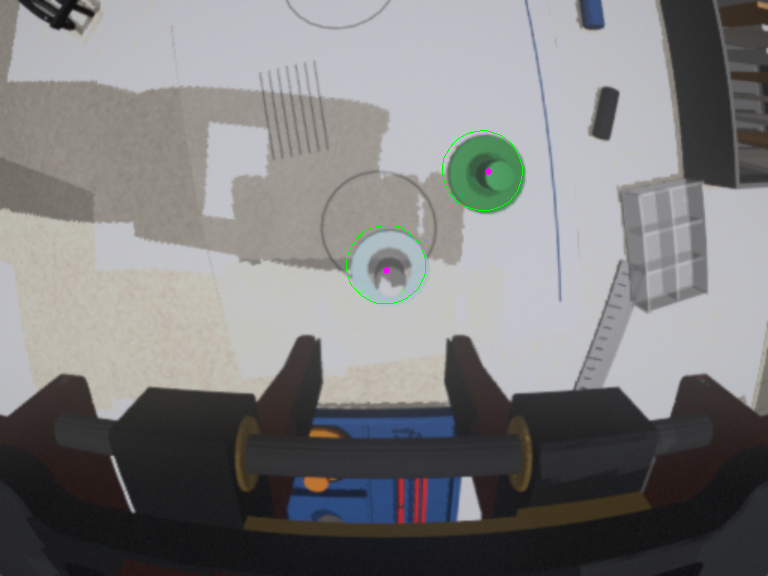

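Clear lens at (389,268), about 2 mm off my outline. The green lens (485,172) is undisturbed.

Emit:
carry_out([
  [0.05,-0.002,0.001,0.04,0],
  [0.05,-0.002,0.001,0.08,0],
  [0.05,-0.002,0.001,0.115,0],
  [0.05,-0.002,0.001,0.135,0],
  [0.05,-0.002,0.001,0.136,0],
  [0.05,-0.002,0.001,0.136,0],
  [0.0,-0.002,0.001,0.136,0],
  [0.0,-0.002,0.001,0.136,0],
  [0.0,-0.002,0.001,0.136,0],
  [0.0,-0.002,0.001,0.136,0],
  [0.0,-0.002,0.001,0.136,0],
  [0.0,-0.002,0.001,0.136,0],
], force=15)

```text
time_s: 32.15
eef_pos: [563.3, -129.7, 14.8]
orientation: [179.9, 0.0, 81.5]
ft_force: [-0.8, 1.2, 6.2]
gripper_width: 20.9
```

```bash
python3 - <<'E'
from h import *
b=(522.5,367.5,-8.5);c,s=np.cos(np.radians(b[2])),np.sin(np.radians(b[2]))
t=[b[0]+c*-40-s*46.7,b[1]+s*-40+c*46.7];print(t)
go('to pad',t+[140],81.5)
E
```

```text
[np.float64(489.84206496527617), np.float64(419.59941726418594)]
to pad t 32.15 at [ 563.3 -129.7   14.8] yaw 81.5 shift [ 0.5325 -0.1537 -0.1252] turn 0.0 rows>= 12 w 20.9
```

Emit:
carry_out([
  [0,0,0,-0.04,0],
  [0,0,0,-0.085,0],
  [0,0,0,-0.125,0],
  [0,0.05,-0.014,-0.125,0],
  [0,0.095,-0.027,-0.125,0],
  [0,0.14,-0.04,-0.125,0],
  [0,0.185,-0.053,-0.125,0],
  [0,0.23,-0.066,-0.125,0],
  [0,0.275,-0.079,-0.125,0],
  [0,0.32,-0.092,-0.125,0],
  [0,0.365,-0.105,-0.125,0],
  [0,0.41,-0.118,-0.125,0],
])

```text
time_s: 33.35
eef_pos: [505.8, 295.0, 139.0]
orientation: [-180.0, 0.0, 81.5]
ft_force: [0.2, -0.2, -0.2]
gripper_width: 21.2
```

Emit:
carry_out([
  [0,0.04,-0.012,0,0],
  [0,0.08,-0.024,0,0],
  [0,0.11,-0.032,0,0],
  [0,0.122,-0.036,0,0],
  [0,0.122,-0.036,0,0],
  [0,0.122,-0.036,0,0],
])

```text
time_s: 33.95
eef_pos: [488.6, 418.1, 138.7]
orientation: [-180.0, 0.1, 81.5]
ft_force: [0.2, 0.1, -0.7]
gripper_width: 20.6
```

```bash
python3 look.py w23 tray_yellow 522.5 367.5 -8.5; python3 - <<'E'
from h import *
go('to pad',[490,419.6,18],81.5)
E
```

```text
34.0 [488.9 417.7 138.8] [-1.80e+02  1.00e-01  8.15e+01] 21.1
to pad t 34.0 at [488.9 417.7 138.8] yaw 81.5 shift [0.002  0.0009 0.1208] turn -0.001 rows>= 3 w 21.1
```

View pics/w23.png

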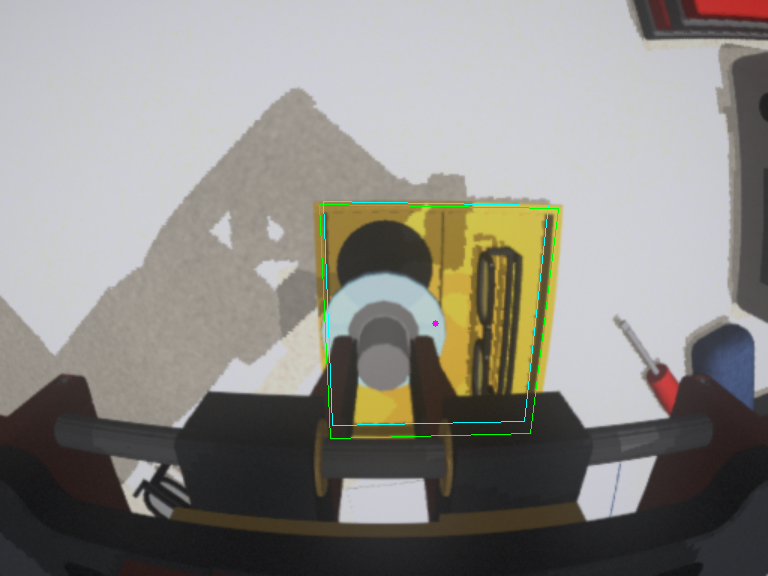

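Lens held level at (384,328) over the pad (384,265), and the outline agrees. Lowering and releasing.

Emit:
carry_out([
  [0,0.001,0.001,0.04,0],
  [0,0.001,0.001,0.08,0],
  [0,0.001,0.001,0.105,0],
  [0,0.001,0.001,0.115,0],
  [0,0.001,0.001,0.119,0],
  [0,0.001,0.001,0.122,0],
  [0,0.001,0.001,0.122,0],
  [0.035,0.001,0.001,0.122,0],
  [0.035,0.001,0.001,0.122,0],
  [0.035,0.001,0.001,0.122,0],
  [0.035,0.001,0.001,0.085,0],
  [0.035,0.001,0.001,0.04,0],
])

```text
time_s: 35.2
eef_pos: [488.5, 419.1, 98.0]
orientation: [-179.8, 0.2, 81.5]
ft_force: [0.4, 0.1, 0.4]
gripper_width: 34.8
```

Emit:
carry_out([
  [0.05,-0.0,0,-0.04,0],
  [0.05,-0.02,0,-0.08,0],
  [0.05,-0.03,0,-0.09,0],
  [0.05,-0.03,0,-0.09,0],
])

```text
time_s: 35.6
eef_pos: [486.3, 390.3, 191.2]
orientation: [179.9, -0.1, 81.5]
ft_force: [0.2, 0.8, -0.7]
gripper_width: 49.7
```

```bash
python3 look.py w24 tray_yellow 522.5 367.5 -8.5 lens_clear_mid 490 419.6 0 frame_black_mid 565.5 361 -8.5; python3 - <<'E'
from h import *
ims=[]
for n,G in (('scene',None),('side',None)):
    p=ctrl.snapshot(n);ims.append(p['color'])
    for t,q in dict(lens_green_mid=(644,-66,22),jar_mid=(549,126,20)).items():
        for d in ctrl.tip_of(t,n)[:1]: print(n,t,round(d['score'],2),np.round(atz(p,d['pixel'],q[2])))
cv2.imwrite('pics/end_scene.png',cv2.resize(ims[0],(768,576)))
cv2.imwrite('pics/end_side.png',cv2.resize(ims[1],(768,576)))
E
```

```text
35.65 [485.6 390.2 189.4] [180.   -0.   81.5] 49.9
scene lens_green_mid 0.73 [644. -66.  22.]
scene jar_mid 0.69 [553. 123.  20.]
side lens_green_mid 0.49 [641. -67.  22.]
side jar_mid 0.48 [551. 121.  20.]
```

View pics/w24.png

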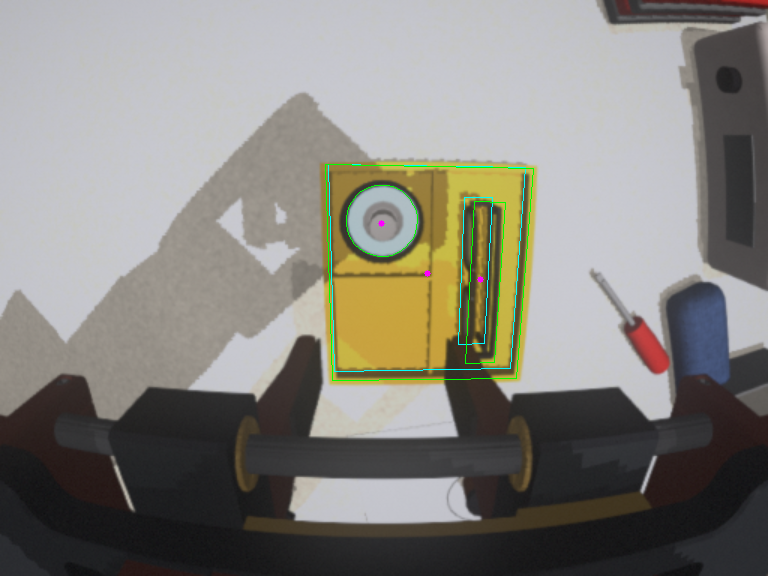

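View pics/end_scene.png

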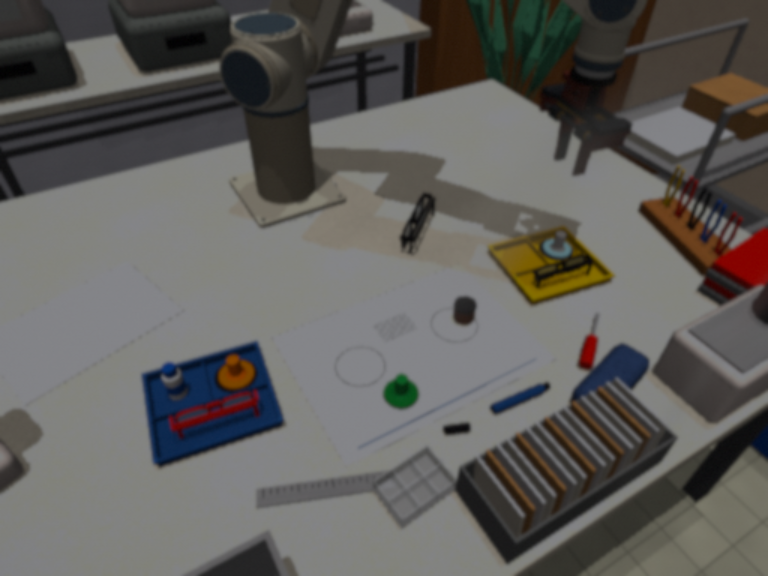

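View pics/end_side.png

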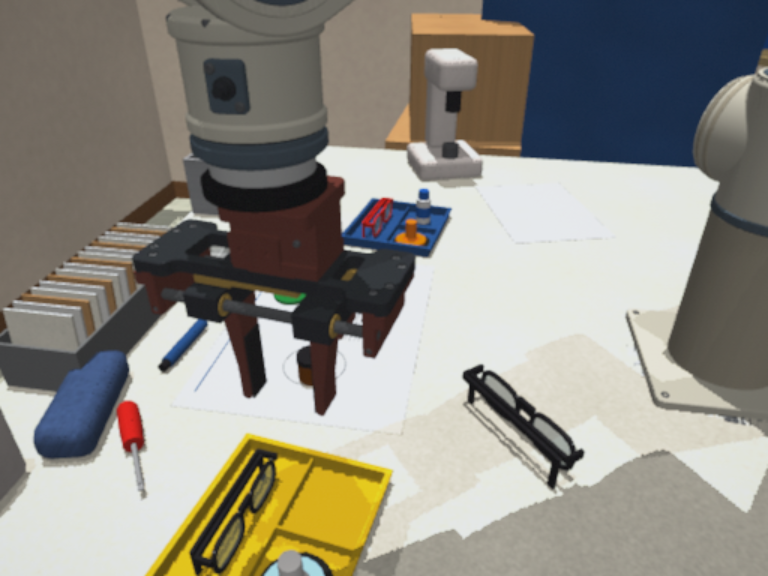

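In these last pictures both kits stand in their trays. Clear lens is on its pad at (381,222 wrist), and the green lens and jar read within about 6 mm of their first fixes. The gripper is clear, so I'm handing in.

```bash
python3 - <<'E'
from bench import ctrl
print(ctrl.job_done())
E
```

```text
the job is handed in; nothing more can be done
None
```

Both trays are made up, everything is released, and the job was handed in at about 36 s on the robot's clock. The hand-in gives no verdict, so what follows rests on my own checks.

**What is where:** the blue tray holds the red frame, the amber lens and the bottle. The yellow tray holds the smaller black frame and the clear lens.

**Last checks:**
- In the final wrist views, the bottle and both lenses match their target outlines, with the lenses centred on their pads.
- The frames stand in the middle of the long compartments to within a few mm.
- The green lens and jar read within about 6 mm of where they first measured, which is the noise of the measurement.

**What went wrong or disagreed:**
- **Red frame:** at the advised grip height the frame rolled and only its bridge was caught. It stayed level, so I carried it that way and set it down with the offset allowed for.
- **Black frame:** it rolled the same way on the first try, while still on the bench. I let it stand again and gripped about 10 mm lower, where the fingers closed on its full 25 mm depth.
- **Fingertip height:** the side view put the fingertips about 5 mm higher than the arm reported.
- **Yellow tray:** my first fix on it was about 4 mm off in y. I corrected it from the wrist camera before placing anything there.

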